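# Store pressed glaze cakes in a child-safe canister

### The job

The hand press has finished a batch of glaze cakes, which lie in its catch tray. Open the child-safe canister (its lid only lets go while it is pressed down firmly and turned, so never force it round unpressed) and set the lid down flat on the table, put every cake from the tray into the canister, then put the lid back on and press and turn it until it is locked again. Leave the pot, the wooden stamp and the small bowl where they are.

Things in the scene. Friction and masses are not known exactly. Their poses are not given: they have to be found in the camera images.
- canister_mouth (a point): Round white plastic canister, fixed upright on the table, 136 mm across, 100 mm high, open at the top once its lid is off. This point is the centre of the mouth in the plane of the rim (z = 0.100), z up. The mouth is 120 mm wide inside, its floor 80 mm below the rim. A black sprung seal ring stands 17 mm above the rim when nothing presses on it.
- canister: The same canister, origin at the centre of its underside.
- lid: The same lid, origin at the centre of its underside (bottom of the plug). While it is not pressed down the teeth block it; wrenching it round against them (over 70 N) damages it and is a failure. Pressed down it turns freely.
- bracket (a point): One of two alike white C-shaped brackets on the canister, at +x and -x of the mouth's frame; 42 mm long, out to 90 mm from the axis, 28 mm above the rim. This point is mid-underside of its roof. A lug of the lid sits below the roof between an end stop (clockwise side) and a tooth hanging 8 mm down (counter-clockwise side), pushed up by the seal.
- lid_bar (a point): Loose grey lid, 0.32 to 0.5 kg: round plate 136 mm wide, 8 mm thick, grip bar on top (84 long, 26 wide, 32 mm high), tapered plug below (94 to 112 mm wide, 14 mm deep) that enters the mouth. This point: centre of the bar, 16 mm above the plate, 38 mm above the plug's underside (z = 0.038 on the table). x along the bar, z up; half a turn makes no difference.
- lid_lug (a point): One of two alike lugs of the lid, 18 mm wide, in line with the bar, reaching 80 mm from the axis; point at mid-lug, 75 mm out. At the start the lid is locked: bar along the mouth's x axis, its centre 37 mm above the rim. RELEASE: push down 8 to 13 mm (10.5 best, 10 to 17 N) and, still down, turn counter-clockwise seen from above 0.6 to 2.3 rad (0.8 good); then lift.
- seal (a joint): Sprung seal ring on the rim, m, up positive: 0.004 free, 0 locked, -0.008 or less while the lid can turn, -0.013 at the bottom. LOCK: set the lid in the mouth, bar 0.8 rad counter-clockwise of the mouth's x axis (bar centre then about 40 mm above the rim), push it to 24 to 29 mm, turn clockwise until the bar is along the x axis (stop 0.04 rad beyond), let it rise to 37 mm.
- cake_0_mid (a point): Pressed glaze cake, a solid buff-coloured block 34 x 64 x 24 mm (x, y, z) with rounded edges, 0.10 kg; this point is its centre, 12 mm above its underside. Lies flat in the catch tray of the press at the start (tray floor at z = 0.004). Three or four cakes are present; an absent one reads None from the start. All cakes are alike.
- cake_1_mid (a point): Pressed glaze cake, a solid buff-coloured block 34 x 64 x 24 mm (x, y, z) with rounded edges, 0.10 kg; this point is its centre, 12 mm above its underside. Lies flat in the catch tray of the press at the start (tray floor at z = 0.004). Three or four cakes are present; an absent one reads None from the start. All cakes are alike.
- cake_2_mid (a point): Pressed glaze cake, a solid buff-coloured block 34 x 64 x 24 mm (x, y, z) with rounded edges, 0.10 kg; this point is its centre, 12 mm above its underside. Lies flat in the catch tray of the press at the start (tray floor at z = 0.004). Three or four cakes are present; an absent one reads None from the start. All cakes are alike.
- cake_3_mid (a point): Pressed glaze cake, a solid buff-coloured block 34 x 64 x 24 mm (x, y, z) with rounded edges, 0.10 kg; this point is its centre, 12 mm above its underside. Lies flat in the catch tray of the press at the start (tray floor at z = 0.004). Three or four cakes are present; an absent one reads None from the start. All cakes are alike.
- press: Grey hand press, fixed to the table, with its aluminium catch tray. The origin lies under the middle of the tray. The tray is 172 mm (x) by 196 mm (y), with walls 4 mm thick and 8 mm high (a lip of 4 mm) and a floor at z = 0.004; the chute and the press, up to 270 mm high, stand on its +y side, beyond y = 0.10 here.
- wheel_pot: Bystander: grey clay pot, 93 mm across and 94 mm high, origin under its centre. Stands far right. Leave it alone.
- stamp_block: Bystander: wooden pattern stamp with a knob, 34 x 34 x 58 mm, origin under its centre, far right. Leave it alone.
- small_pot: Bystander: small clay bowl, 58 x 64 x 36 mm, origin under its centre, on the right, near the robot. Leave it alone.
Things that resemble listed ones, but are neither listed nor needed, are in the scene too. Leave any blue or green look-alike of the part that bears cake_0_mid alone.

How it is judged:
By the outcome, as a careful person would: the job done as asked, in the order asked, and still so for the second after the job is handed in, with the robot touching nothing.
Of cake_0, cake_1, cake_2, cake_3 only 3 to 4 are there at a start; the rules pass over those that are not, and their reading is None.
At some moment in a run one of cake_0, cake_1, cake_2, cake_3, lid may be knocked a few centimetres aside while the robot is not near it.
It also fails if it takes over 210 s, if anything falls off the work surface, if the arm or the gripper's body presses on something with over 40 N, if the wrist force passes 120 N, or if a joint passes its speed limit or range.

### The arm

A 7-joint arm with a two-finger parallel gripper is mounted at the origin on the work surface; the furniture and walls round the work are solid. World frame = base frame: x ahead of the robot, y to its left, z up, the work surface at z = 0. Lengths are in mm, angles in rad, forces in N, time in s.
With the tool pointing down it reaches from about 400 to 875 mm from the base axis. Payload 4.4 kg.
Tool frame: the origin (TCP) lies on the centre line of the jaws, within the pads' length; the fingertips stand 11 mm ahead of it and the grasp point (between the pads) lies 8 mm behind it; z points along the fingers, x is the direction in which the jaws open and shut, and the axes are right-handed (so a half turn about z gives the same grasp; the last joint's range is limited). The gripper opens to 85 mm and grips with 20 to 120 N. Pads are 22 mm wide; open, the fingers measure 114 mm over their backs; the gripper's body (76 mm by 85 mm) begins 54 mm behind the grasp point. The pads swing forward as they close: fully open they stand 13 mm farther back than shut.
Start: joints at [1.177, 0.628, 0.038, 1.517, -0.027, 0.996, -0.02], TCP at [209.302, -615.394, 242.313] pointing down, gripper open.
Joint ranges: [-3.06, 3.06], [-0.37, 2.12], [-1.25, 1.32], [0.18, 2.47], [-1.1, 4.24], [0.23, 1.98], [-2.94, 2.94]. Speed limits (rad/s): [2.57, 2.57, 3.14, 3.14, 3.14, 3.14, 3.14].

### API

Orientations are given as [roll, pitch, yaw] about the fixed x, y, z axes, in that order (R = Rz(yaw) Ry(pitch) Rx(roll)).
In Python, from bench import read_state, capture, ticket, boxes_of gives the robot as it stands. The module is installed in compiled form; this text tells all that it offers.
- The arm moves only by the tool send_rows, never from a script. Its argument "moves" is a list of rows, each an object of numbers: "wx", "wy", "wz": the turn, a rotation vector about the tool's x, y, z in degrees; "tx", "ty", "tz": the shift along the tool's x, y, z in cm; "jaw": the finger opening in cm, from 0 to 8.54. In form: [{"wx": .., "wy": .., "wz": .., "tx": .., "ty": .., "tz": .., "jaw": ..}, ...]. A call has 1 to 8 rows; each row is the pose to reach, as a shift and turn from the pose commanded when the call began, along the tool's axes at that moment; what a row does not reach only later rows make up. A row lasts 1/8 s, in which the tool goes at most 62.5 mm and 10.7 degrees, less where a joint would pass 70% of its speed; a pose out of reach is approached as far as the arm can. A call with a gripper value outside its range is refused whole. The fingers move at their own pace and stop on an object; "force" is the grip in N (left out, the last holds). Time passes only in rows, so rows that repeat a pose let the fingers close. It gives the time, the measured TCP pose, the force and the opening at its end, in the units of the state.
- read_state(): the state, without advancing time (a new reading comes with each control period).
- capture(name): name is "side" or "top" or "wrist"; returns a dict with "frame" (420x560x3 uint8, red, green, blue), "z_map" (420x560 float32, mm along the optical axis (not along the pixel's ray), 0 where there is no reading), "fx", "fy", "cx", "cy" (pixels), "rvec" (rotation vector, rad) and "tvec" (3), from world to camera coordinates, as OpenCV has them. Camera axes: x right, y down, z forward; pixel columns grow to the right and rows downward; lengths in mm; the calibration is good to about 2 mm. The wrist camera is an equidistant fisheye: a pixel r from the principal point sees the ray r / f radians off the axis. A picture is of the moment at which its call begins.
- ticket.hand_in(): hands the job in, once; it reports no verdict.
Trained networks look in the newest picture that a camera, given by its name, has taken for a name from the list of things; names that differ only in an ending like _2 or _b are one class to them, and where a whole thing is asked for, a point or a joint stands for the part that bears it (a point fixed in the world has none). Each returns a list of dicts, best first, with "score" (0 to 1); they miss things now and then, are a little off and sometimes report something else, mostly with a low value. They report only what shows in the picture. A call takes as long as a camera call. They do not tell look-alikes from the thing itself.
- boxes_of(camera, label): "position" ([x, y, z] in mm, in the coordinates of the camera as it stood for that picture, good to about 4 mm: the middle of the surface that is visible of it).
The state is a dict: "t": time; "qpos": joint angles; "joint_velocities": joint speeds; "joint_torque": joint torques, N m; "position": TCP position; "eef_rot": TCP orientation; "ft_force": force on the tool from outside, world axes, zero at the start; "torque": the same for the moment, N m; "finger_gap": finger opening in mm.
Only numpy, scipy, OpenCV 4.12 (cv2) and the standard library are available. Lean on these libraries where they do the work, as an engineer would, in place of code of your own. Each camera call takes 0.05 s, during which the arm holds its last target.

## Working session

There is one attempt and no reset: what is moved stays moved. The work goes in short steps, Python scripts to look and compute and a tool call to move; the robot and the scene stay as the last step left them, time stands still between calls to the robot, and variables do not carry over. Pictures are saved under pics/ and viewed, and the job is handed in when it is done.

Besides the shell and the picture viewer there is one more tool, called after "Request:" as name(argument=value, ...), one argument or row to a line, values as JSON. send_rows: Moves the arm, as the interface text tells. Its arguments: {"type":"object","properties":{"moves":{"type":"array","items":{"type":"object","properties":{"wx":{"type":"number"},"wy":{"type":"number"},"wz":{"type":"number"},"tx":{"type":"number"},"ty":{"type":"number"},"tz":{"type":"number"},"jaw":{"type":"number"}}}},"force":{"type":"number"}},"required":["moves"]}

```bash
mkdir -p pics; ls
cat > h.py <<'E'
import numpy as np, cv2
from scipy.spatial.transform import Rotation as R
from bench import read_state, capture, ticket, boxes_of
def snap(n,fn=None):
    c=capture(n)
    if fn: cv2.imwrite('pics/'+fn,cv2.cvtColor(c['frame'],cv2.COLOR_RGB2BGR))
    return c
def cam2w(c,p):
    Rm=cv2.Rodrigues(np.array(c['rvec'],float))[0]
    return Rm.T@(np.array(p,float)-np.array(c['tvec'],float).ravel())
def cloud(c):
    z=c['z_map'];v,u=np.mgrid[:z.shape[0],:z.shape[1]]
    P=np.stack([(u-c['cx'])/c['fx']*z,(v-c['cy'])/c['fy']*z,z],-1)
    Rm=cv2.Rodrigues(np.array(c['rvec'],float))[0]
    W=(P-np.array(c['tvec'],float).ravel())@Rm
    W[z==0]=np.nan
    return W
def find(n,c,labels):
    for l in labels:
        for d in boxes_of(n,l): print(n,l,round(d['score'],2),np.round(cam2w(c,d['position'])))
def tool():
    s=read_state()
    return np.array(s['position']),R.from_euler('xyz',s['eef_rot'])
def st():
    s=read_state();print('t',round(s['t'],2),'pos',np.round(s['position'],1),'rot',np.round(s['eef_rot'],3),'f',np.round(s['ft_force'],1),'gap',round(s['finger_gap'],1),'q',np.round(s['qpos'],2))
E
python3 - <<'E'
from h import *
st()
for n in ('top','side','wrist'):
    c=snap(n,n+'0.png')
    if n!='wrist': find(n,c,['canister','lid','lid_bar','cake_0_mid','press','bracket','lid_lug'])
st()
E
```

```text
pics
t 0.0 pos [ 209.1 -614.8  241.4] rot [ 3.142e+00  2.000e-03 -1.243e+00] f [-0.1  0.1  0.1] gap 85.4 q [ 1.18  0.63  0.04  1.52 -0.03  1.   -0.02]
top canister 0.6 [370. -16.  97.]
top lid_bar 0.97 [427. -42. 118.]
top cake_0_mid 0.7 [391. 201.  35.]
top cake_0_mid 0.59 [411. 629.  20.]
top cake_0_mid 0.5 [293. 442.  25.]
top press 0.91 [436. 382.  16.]
top bracket 0.92 [371. -17.  97.]
top bracket 0.59 [477. 285.  33.]
top bracket 0.25 [ 272. -373.   20.]
top lid_lug 0.83 [423. -37. 120.]
side lid 0.55 [423. -23. 120.]
side lid_bar 0.78 [421. -25. 119.]
side cake_0_mid 0.59 [295. 454.  22.]
side cake_0_mid 0.58 [420.  16.  71.]
side cake_0_mid 0.57 [418. 636.  26.]
side cake_0_mid 0.46 [387. 212.  30.]
side cake_0_mid 0.38 [ 265. -364.   21.]
side cake_0_mid 0.35 [422. -21. 119.]
side press 0.89 [440. 479.  44.]
side bracket 0.6 [419.  13.  71.]
side lid_lug 0.8 [422. -24. 119.]
t 0.85 pos [ 209.3 -615.4  242.4] rot [ 3.142 -0.    -1.243] f [ 0.6 -1.3  0.1] gap 85.3 q [ 1.18  0.63  0.04  1.52 -0.03  1.   -0.02]
```

View images.

View pics/top0.png

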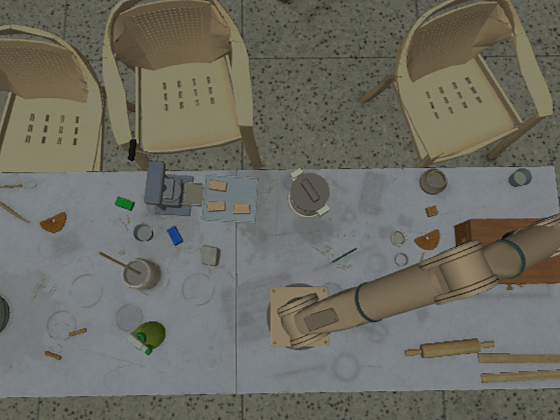

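View pics/side0.png

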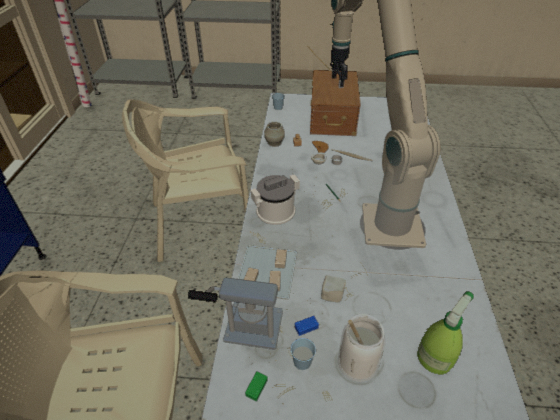

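Run:
```python
from h import *
for n in ('top','side'):
    c=snap(n); np.save(n+'0.npy',cloud(c)); np.save(n+'img.npy',c['frame'])
    print(n,c['fx'],cam2w(c,[0,0,0]),c['rvec'])
```

```text
top 497.6212782753522 [  62.49138353   77.36725814 1809.53831637] [ 2.11731729 -2.14479304  0.20397727]
side 425.47144145306544 [ 309.72030737 1123.79086969 1083.50263056] [ 0.1159521  -2.83533438  1.25586614]
```

Run:
```python
from h import *
for n in ('top','side'):
    W=np.load(n+'0.npy'); I=np.load(n+'img.npy')
    d=np.hypot(W[...,0]-422,W[...,1]+24)
    m=(d<110)&(W[...,2]>90)
    P=W[m]; print(n,len(P))
    bar=P[P[:,2]>140] if 0 else P[P[:,2]>143]
    print('bar',len(bar),np.median(bar,0),np.percentile(bar,[2,98],axis=0))
    if len(bar)>4:
        q=bar[:,:2]-bar[:,:2].mean(0);u,s,vt=np.linalg.svd(q);print('bar mean',bar.mean(0),'dir',np.degrees(np.arctan2(vt[0,1],vt[0,0])),s)
    print('z hist',np.histogram(P[:,2],bins=range(88,170,6)))
    white=(I.min(-1)>150)&(d<110)&(W[...,2]>110)
    print('white',np.round(W[white][:40]))
    # cakes
    m=(W[...,0]>320)&(W[...,0]<560)&(W[...,1]>130)&(W[...,1]<420)&(W[...,2]>17)&(W[...,2]<45)
    f=I.astype(int); buff=(f[...,0]-f[...,2]>40)&m
    k,l,s,cn=cv2.connectedComponentsWithStats(buff.astype(np.uint8))
    for i in range(1,k):
        if s[i,4]>15:
            Q=W[l==i]; pts=Q[:,:2].astype(np.float32); print('cake',s[i,4],np.round(Q.mean(0)),cv2.minAreaRect(pts),cn[i])
T=np.load('topimg.npy'); cv2.imwrite('pics/topz.png',cv2.resize(T[150:240,180:350,::-1],None,fx=4.5,fy=4.5,interpolation=cv2.INTER_CUBIC))
```

```text
top 1385
bar 180 [427.75416306 -42.33241302 152.34617267] [[392.42703011 -67.63636608 144.94689543]
 [461.7702748  -15.87262815 162.82684969]]
bar mean [427.42903099 -42.12769517 152.62494057] dir -147.55126315577996 [319.67550444 100.39989355]
z hist (array([  7,  19,  22,  20, 229, 546, 275,  68,  16,  28,  88,  57,  10]), array([ 88,  94, 100, 106, 112, 118, 124, 130, 136, 142, 148, 154, 160,
       166]))
white [[346. -74. 132.]]
cake 126 [476. 290.  29.] ((475.9952392578125, 289.69903564453125), (59.79518508911133, 30.179079055786133), 78.97986602783203) [217.42857143 184.98412698]
cake 121 [399. 296.  28.] ((399.6416931152344, 294.62359619140625), (30.812286376953125, 58.70332717895508), 3.3579301834106445) [215.55371901 205.72727273]
cake 106 [385. 202.  29.] ((385.65362548828125, 203.15765380859375), (24.544618606567383, 58.23448181152344), 0.10937892645597458) [241.23584906 209.14150943]
side 1143
bar 134 [426.84422403 -34.74946742 149.80240936] [[391.4433225  -61.37490378 143.78287004]
 [461.33091522 -11.00294089 155.76389775]]
bar mean [426.58562242 -35.48935515 149.637820
[... 368 characters left out ...]
 126.]
 [ 370.  -94.  122.]
 [ 366.  -88.  127.]
 [ 363.  -98.  120.]
 [ 359.  -92.  125.]
 [ 366.  -84.  126.]
 [ 363.  -86.  124.]
 [ 359.  -81.  129.]
 [ 355.  -86.  125.]
 [ 352.  -86.  125.]
 [ 362.  -78.  126.]
 [ 359.  -82.  123.]
 [ 355.  -81.  125.]
 [ 351.  -75.  129.]
 [ 348.  -83.  123.]
 [ 362.  -71.  127.]
 [ 358.  -71.  127.]
 [ 355.  -69.  129.]
 [ 351.  -73.  127.]
 [ 348.  -76.  124.]
 [ 344.  -76.  125.]
 [ 358.  -66.  127.]
 [ 354.  -62.  130.]
 [ 351.  -67.  126.]
 [ 508.   -5.  130.]
 [ 506.  -14.  123.]
 [ 502.   -9.  128.]
 [ 498.   -8.  129.]
 [ 505.   -4.  128.]
 [ 501.   -5.  127.]
 [ 498.   -5.  126.]
 [ 494.   -4.  128.]
 [ 501.   -1.  126.]
 [ 498.   -1.  125.]]
```

View pics/topz.png

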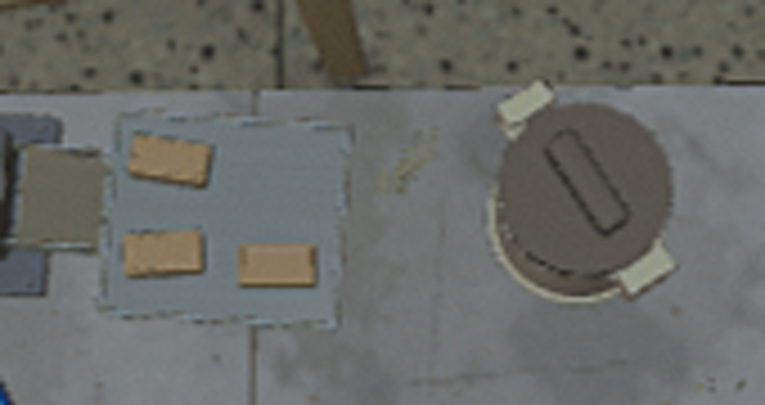

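```bash
cat >> h.py <<'E'
def go(p,yaw=None,tilt=None):
    "print tool-frame shift (cm) and turn (deg) to reach world p (mm), tool down with yaw (deg)"
    p0,R0=tool()
    d=R0.inv().apply(np.array(p,float)-p0)/10
    if yaw is None: w=np.zeros(3)
    else:
        Rt=R.from_euler('xyz',[np.pi,0,np.radians(yaw)])
        w=np.degrees((R0.inv()*Rt).as_rotvec())
    print('tx %.2f ty %.2f tz %.2f  w %.1f %.1f %.1f'%(*d,*w))
E
python3 - <<'E'
from h import *
W=np.load('side0.npy')
m=(W[...,0]>150)&(W[...,0]<500)&(W[...,1]<-100)&(W[...,1]>-750)&(W[...,2]>60)
P=W[m]
for y in range(-750,-100,50):
    q=P[(P[:,1]>y)&(P[:,1]<=y+50)]
    if len(q): print(y,len(q),q[:,2].max(),np.percentile(q[:,2],50),q[:,0].min(),q[:,0].max())
st(); go([330,-330,320],-62); go([427,-42,330],-58)
E
```

```text
-750 166 168.45166042856462 162.14804386079177 150.1841117661598 316.364089190912
-700 267 333.08462836410973 163.4323818443801 150.76149319201906 318.0061032560272
-650 396 576.7554628461827 207.81151348802427 153.193535900152 317.42635703784174
-600 2003 592.4139179535476 336.11280215555223 150.1292300623388 316.8807361399973
-550 229 610.8174966059781 575.9444622782822 158.14954029317144 499.61476498495705
-500 141 615.5603324751539 77.06475058844332 162.01765496425799 498.3789692126398
-450 7 75.9324862011743 63.70438221707283 456.7256167027591 474.50757898128313
-150 20 126.47918751660646 119.52410242450188 359.9999215499932 451.6051197585764
t 0.95 pos [ 209.3 -615.4  242.3] rot [-3.142 -0.    -1.243] f [ 0.3  0.5 -0.3] gap 85.8 q [ 1.18  0.63  0.04  1.52 -0.03  1.   -0.02]
tx -23.13 ty -20.62 tz -7.77  w -0.0 -0.0 -9.2
tx -47.28 ty -39.07 tz -8.77  w -0.0 -0.0 -13.2
```

View pics/wrist0.png

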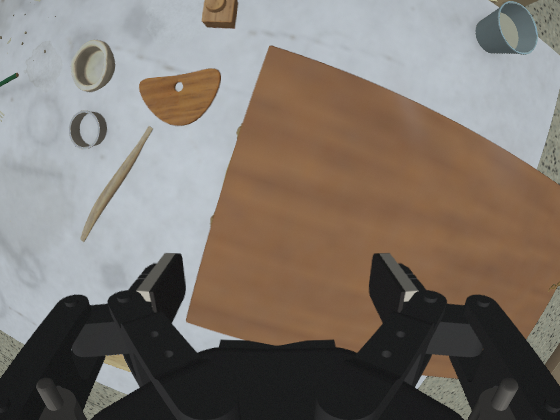

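The wrist picture shows the brown box (163 mm high) below the gripper; path clear if I raise first.

Request:
send_rows(
  moves=[
    {"tz": -6},
    {"tx": -5.8, "ty": -5.2, "tz": -7.8, "wz": -3},
    {"tx": -11.6, "ty": -10.3, "tz": -7.8, "wz": -6},
    {"tx": -17.4, "ty": -15.5, "tz": -7.8, "wz": -8},
    {"tx": -23.1, "ty": -20.6, "tz": -7.8, "wz": -9},
    {"tx": -27.5, "ty": -24, "tz": -8, "wz": -10},
    {"tx": -32, "ty": -27, "tz": -8, "wz": -12},
    {"tx": -36, "ty": -30, "tz": -8.2, "wz": -13},
  ],
)

```text
schema error: expected keys wx, wy, wz, tx, ty, tz, jaw
```

Run:
```python
from h import *
st(); go([427,-42,330],-58)
```

```text
t 0.95 pos [ 209.3 -615.4  242.3] rot [-3.142 -0.    -1.243] f [ 0.3  0.5 -0.3] gap 85.8 q [ 1.18  0.63  0.04  1.52 -0.03  1.   -0.02]
tx -47.28 ty -39.07 tz -8.77  w -0.0 -0.0 -13.2
```

All keys needed.

Request:
send_rows(
  moves=[
    {"wx": 0, "wy": 0, "wz": 0, "tx": 0, "ty": 0, "tz": -6, "jaw": 8.5},
    {"wx": 0, "wy": 0, "wz": -3, "tx": -5.8, "ty": -5.2, "tz": -7.8, "jaw": 8.5},
    {"wx": 0, "wy": 0, "wz": -6, "tx": -11.6, "ty": -10.3, "tz": -7.8, "jaw": 8.5},
    {"wx": 0, "wy": 0, "wz": -8, "tx": -17.4, "ty": -15.5, "tz": -7.8, "jaw": 8.5},
    {"wx": 0, "wy": 0, "wz": -9, "tx": -23.1, "ty": -20.6, "tz": -7.8, "jaw": 8.5},
    {"wx": 0, "wy": 0, "wz": -10, "tx": -27.5, "ty": -24, "tz": -8, "jaw": 8.5},
    {"wx": 0, "wy": 0, "wz": -12, "tx": -32, "ty": -27, "tz": -8, "jaw": 8.5},
    {"wx": 0, "wy": 0, "wz": -13, "tx": -36, "ty": -30, "tz": -8.2, "jaw": 8.5},
  ],
)

```text
t: 1.95
position: [367.7, -207.6, 323.9]
eef_rot: [-3.141, -0.001, -1.016]
ft_force: [0.3, 0.6, 1.0]
finger_gap: 85.2
```

Run:
```python
from h import *
st(); go([427,-42,330],-58)
```

```text
t 1.95 pos [ 367.7 -207.6  323.9] rot [-3.141e+00 -1.000e-03 -1.016e+00] f [0.3 0.6 1. ] gap 85.2 q [ 0.57  0.2  -0.15  1.99  0.04  0.95 -0.61]
tx -10.95 ty -13.77 tz -0.62  w -0.0 -0.1 -0.2
```

Request:
send_rows(
  moves=[
    {"wx": 0, "wy": 0, "wz": 0, "tx": -4, "ty": -5, "tz": 0, "jaw": 8.5},
    {"wx": 0, "wy": 0, "wz": 0, "tx": -8, "ty": -10, "tz": -0.5, "jaw": 8.5},
    {"wx": 0, "wy": 0, "wz": 0, "tx": -10.9, "ty": -13.8, "tz": -0.6, "jaw": 8.5},
    {"wx": 0, "wy": 0, "wz": 0, "tx": -10.9, "ty": -13.8, "tz": -0.6, "jaw": 8.5},
    {"wx": 0, "wy": 0, "wz": 0, "tx": -10.9, "ty": -13.8, "tz": -0.6, "jaw": 8.5},
  ],
)

```text
t: 2.58
position: [426.8, -44.8, 329.5]
eef_rot: [3.141, -0.0, -1.016]
ft_force: [0.1, 0.1, 0.0]
finger_gap: 84.8
```

```bash
cat >> h.py <<'E'
def wcloud(c):
    z=c['z_map'];v,u=np.mgrid[:z.shape[0],:z.shape[1]]
    x=(u-c['cx'])/c['fx'];y=(v-c['cy'])/c['fy'];r=np.hypot(x,y)+1e-9
    t=np.tan(np.minimum(r,1.5))/r
    P=np.stack([x*t*z,y*t*z,z],-1)
    Rm=cv2.Rodrigues(np.array(c['rvec'],float))[0]
    W=(P-np.array(c['tvec'],float).ravel())@Rm
    W[z==0]=np.nan
    return W
E
python3 - <<'E'
from h import *
st()
c=snap('wrist','w1.png'); np.save('w1.npy',wcloud(c)); np.save('w1i.npy',c['frame'])
find('wrist',c,['lid_bar','lid_lug','bracket','canister_mouth','cake_0_mid','lid'])
E
```

```text
t 2.58 pos [426.8 -44.8 329.5] rot [ 3.141 -0.    -1.016] f [0.1 0.1 0. ] gap 84.8 q [ 0.26  0.21 -0.26  1.96  0.07  0.98 -1.06]
wrist lid_bar 0.78 [429. -35. 123.]
wrist lid_lug 0.65 [431. -40. 119.]
wrist bracket 0.55 [478. -17. 130.]
wrist canister_mouth 0.68 [477. -15. 125.]
wrist cake_0_mid 0.81 [394. 202.  28.]
wrist cake_0_mid 0.61 [306. 433.  23.]
wrist lid 0.55 [430. -37. 123.]
```

View pics/w1.png

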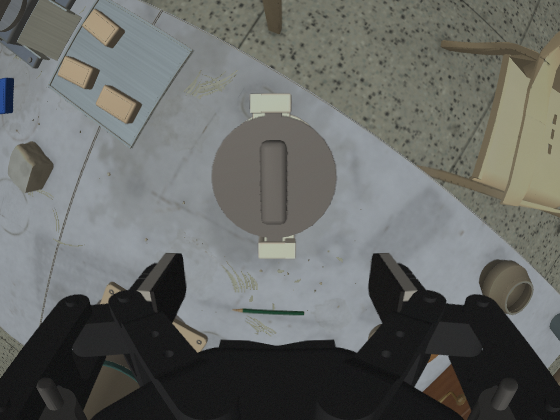

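Run:
```python
from h import *
W=np.load('w1.npy'); I=np.load('w1i.npy').astype(int)
d=np.hypot(W[...,0]-427,W[...,1]+40)
m=(d<100)&(W[...,2]>139)&(W[...,2]<170)
P=W[m];print(len(P),'bar z',np.percentile(P[:,2],[5,50,95]))
r=cv2.minAreaRect(P[:,:2].astype(np.float32));print('bar',r)
m=(d<85)&(W[...,2]>115)&(W[...,2]<136)&(I.max(-1)<150)
Q=W[m];print('plate z',np.median(Q[:,2]));print(cv2.fitEllipse(cv2.convexHull(Q[:,:2].astype(np.float32))))
w=(I.min(-1)>170)&(d<105)&(d>55)&(W[...,2]>110)
k,l,s,cn=cv2.connectedComponentsWithStats(w.astype(np.uint8))
b=[]
for i in range(1,k):
    if s[i,4]>80:
        Q=W[l==i]; rr=cv2.minAreaRect(Q[:,:2].astype(np.float32));print('br',s[i],np.median(Q,0),rr); b.append(rr[0])
if len(b)==2:
    b=np.array(b);print(b.mean(0),np.degrees(np.arctan2(*(b[1]-b[0])[::-1])))
m=(W[...,0]>320)&(W[...,0]<560)&(W[...,1]>130)&(W[...,1]<420)&(W[...,2]>17)&(W[...,2]<45)
buff=(I[...,0]-I[...,2]>40)&m
k,l,s,cn=cv2.connectedComponentsWithStats(buff.astype(np.uint8))
for i in range(1,k):
    if s[i,4]>60:
        Q=W[l==i]; t=Q[Q[:,2]>np.percentile(Q[:,2],90)-5];print('cake',s[i,4],np.round(np.percentile(Q[:,2],[5,50,95])),cv2.minAreaRect(t[:,:2].astype(np.float32)),cn[i])
```

```text
2177 bar z [146.84458123 151.56965362 153.12645748]
bar ((426.9576721191406, -40.270511627197266), (82.14263153076172, 26.633747100830078), 32.1211051940918)
plate z 120.1275785755357
((427.2018127441406, -41.9305419921875), (131.97850036621094, 155.64979553222656), 119.2856216430664)
cake 503 [27. 28. 29.] ((475.64129638671875, 290.9493713378906), (60.205055236816406, 28.862253189086914), 79.75574493408203) [99.40159046 26.4473161 ]
cake 484 [26. 28. 30.] ((398.1279602050781, 295.4326477050781), (28.953126907348633, 59.24111557006836), 3.4051525592803955) [74.1714876  71.77272727]
cake 633 [26. 28. 30.] ((387.330078125, 203.4193572998047), (59.947242736816406, 29.91822052001953), 89.71542358398438) [114.2685624  103.55292259]
```

Run:
```python
from h import *
st(); go([427,-40.5,190],-57.9)
```

```text
t 2.92 pos [426.9 -44.9 329.5] rot [ 3.142 -0.    -1.018] f [ 0.6 -0.3 -0.1] gap 85.1 q [ 0.26  0.21 -0.26  1.96  0.07  0.98 -1.06]
tx -0.37 ty -0.24 tz 13.95  w 0.0 -0.0 -0.4
```

Request:
send_rows(
  moves=[
    {"wx": 0, "wy": 0, "wz": -0.4, "tx": -0.4, "ty": -0.2, "tz": 5, "jaw": 7},
    {"wx": 0, "wy": 0, "wz": -0.4, "tx": -0.4, "ty": -0.2, "tz": 10, "jaw": 7},
    {"wx": 0, "wy": 0, "wz": -0.4, "tx": -0.4, "ty": -0.2, "tz": 14, "jaw": 7},
    {"wx": 0, "wy": 0, "wz": -0.4, "tx": -0.4, "ty": -0.2, "tz": 14, "jaw": 7},
    {"wx": 0, "wy": 0, "wz": -0.4, "tx": -0.4, "ty": -0.2, "tz": 14, "jaw": 7},
  ],
)

```text
t: 3.55
position: [427.6, -39.8, 190.6]
eef_rot: [-3.14, -0.001, -1.009]
ft_force: [-0.0, 0.1, 0.1]
finger_gap: 70.0
```

Run:
```python
from h import *
st(); go([427,-40.5,138],-57.9)
c=snap('wrist','w2.png'); W=wcloud(c)
find('wrist',c,['lid_bar'])
m=(np.hypot(W[...,0]-427,W[...,1]+40)<50)&(W[...,2]>139)&(W[...,2]<158)
print(cv2.minAreaRect(W[m][:,:2].astype(np.float32)),np.percentile(W[m][:,2],[50,95]))
```

```text
t 3.55 pos [427.6 -39.8 190.6] rot [-3.140e+00 -1.000e-03 -1.009e+00] f [-0.   0.1  0.1] gap 70.0 q [ 0.2   0.41 -0.23  2.16  0.17  0.59 -1.16]
tx 0.02 ty 0.10 tz 5.26  w -0.1 -0.1 0.1
wrist lid_bar 0.63 [434. -35. 121.]
((427.0622863769531, -40.79990768432617), (83.13994598388672, 27.510700225830078), 32.32278823852539) [151.65110043 152.95270495]
```

View pics/w2.png

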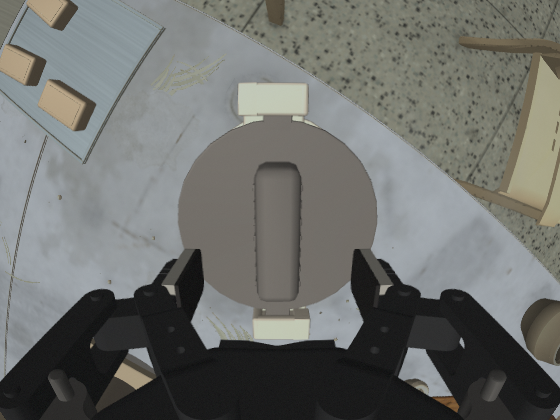

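Request:
send_rows(
  moves=[
    {"wx": 0, "wy": 0, "wz": 0, "tx": 0, "ty": 0.1, "tz": 2.6, "jaw": 6},
    {"wx": 0, "wy": 0, "wz": 0, "tx": 0, "ty": 0.1, "tz": 5.2, "jaw": 5},
    {"wx": 0, "wy": 0, "wz": 0, "tx": 0, "ty": 0.1, "tz": 5.2, "jaw": 4},
    {"wx": 0, "wy": 0, "wz": 0, "tx": 0, "ty": 0.1, "tz": 5.2, "jaw": 3},
    {"wx": 0, "wy": 0, "wz": 0, "tx": 0, "ty": 0.1, "tz": 5.2, "jaw": 2},
    {"wx": 0, "wy": 0, "wz": 0, "tx": 0, "ty": 0.1, "tz": 5.2, "jaw": 2},
  ],
  force=80,
)

```text
t: 4.4
position: [426.9, -40.3, 138.4]
eef_rot: [-3.139, -0.002, -1.009]
ft_force: [1.4, -0.8, 1.3]
finger_gap: 24.6
```

Run:
```python
from h import *
st()
```

```text
t 4.4 pos [426.9 -40.3 138.4] rot [-3.139e+00 -2.000e-03 -1.009e+00] f [ 1.4 -0.8  1.3] gap 24.6 q [ 0.16  0.51 -0.19  2.21  0.22  0.44 -1.21]
```

Request:
send_rows(
  moves=[
    {"wx": 0, "wy": 0, "wz": 0, "tx": 0, "ty": 0, "tz": 0.35, "jaw": 2},
    {"wx": 0, "wy": 0, "wz": 0, "tx": 0, "ty": 0, "tz": 0.7, "jaw": 2},
    {"wx": 0, "wy": 0, "wz": 0, "tx": 0, "ty": 0, "tz": 1.05, "jaw": 2},
    {"wx": 0, "wy": 0, "wz": 0, "tx": 0, "ty": 0, "tz": 1.05, "jaw": 2},
    {"wx": 0, "wy": 0, "wz": 0, "tx": 0, "ty": 0, "tz": 1.05, "jaw": 2},
    {"wx": 0, "wy": 0, "wz": 0, "tx": 0, "ty": 0, "tz": 1.05, "jaw": 2},
  ],
)

```text
t: 5.15
position: [426.9, -40.3, 127.9]
eef_rot: [-3.14, -0.002, -1.009]
ft_force: [0.0, -1.3, 13.3]
finger_gap: 24.4
```

Run:
```python
from h import *
st()
c=snap('wrist','w3.png'); W=wcloud(c)
m=(np.hypot(W[...,0]-427,W[...,1]+40)<62)&(W[...,2]>95)&(W[...,2]<125)
print(np.percentile(W[m][:,2],[20,50,80]))
c=snap('side'); W=cloud(c); f=c['frame']
m=(np.hypot(W[...,0]-427,W[...,1]+40)<60)&(W[...,2]>95)&(W[...,2]<130)
print(np.percentile(W[m][:,2],[20,50,80]))
cv2.imwrite('pics/s3.png',cv2.resize(f[140:240,220:360,::-1],None,fx=5,fy=5))
st()
```

```text
t 5.15 pos [426.9 -40.3 127.9] rot [-3.140e+00 -2.000e-03 -1.009e+00] f [ 0.  -1.3 13.3] gap 24.4 q [ 0.15  0.53 -0.18  2.22  0.23  0.41 -1.22]
[108.40440649 108.91274941 109.44305738]
[106.48018182 108.51167828 111.76433179]
t 5.25 pos [426.9 -40.3 127.9] rot [-3.140e+00 -2.000e-03 -1.009e+00] f [-0.5  0.2 13.8] gap 24.5 q [ 0.15  0.53 -0.18  2.22  0.23  0.41 -1.22]
```

View pics/s3.png

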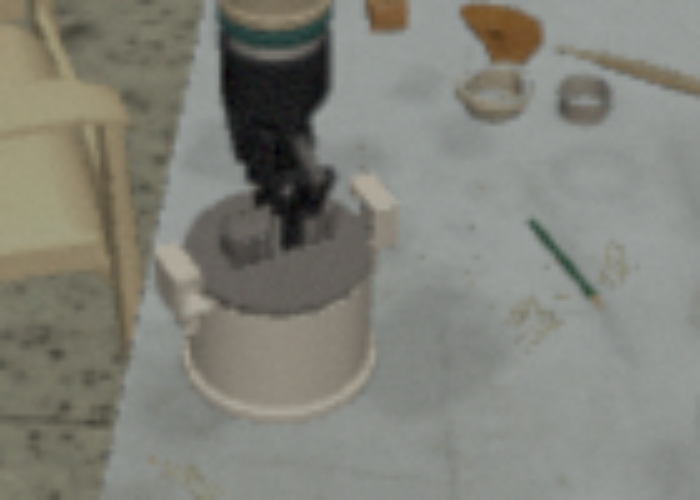

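Request:
send_rows(
  moves=[
    {"wx": 0, "wy": 0, "wz": -3, "tx": 0, "ty": 0, "tz": 0, "jaw": 2},
    {"wx": 0, "wy": 0, "wz": -6, "tx": 0, "ty": 0, "tz": 0, "jaw": 2},
    {"wx": 0, "wy": 0, "wz": -9, "tx": 0, "ty": 0, "tz": 0, "jaw": 2},
    {"wx": 0, "wy": 0, "wz": -12, "tx": 0, "ty": 0, "tz": 0, "jaw": 2},
    {"wx": 0, "wy": 0, "wz": -12, "tx": 0, "ty": 0, "tz": 0, "jaw": 2},
  ],
)

```text
t: 5.88
position: [426.9, -40.3, 127.9]
eef_rot: [-3.14, -0.002, -0.801]
ft_force: [-0.4, 0.3, 14.6]
finger_gap: 24.7
```

Run:
```python
from h import *
st(); print(read_state()['torque'])
```

```text
t 5.88 pos [426.9 -40.3 127.9] rot [-3.14e+00 -2.00e-03 -8.01e-01] f [-0.4  0.3 14.6] gap 24.7 q [ 0.2   0.53 -0.23  2.22  0.3   0.42 -1.08]
[ 0.22839407  0.14986198 -0.37488667]
```

Turning freely. Continue to -46°.

Request:
send_rows(
  moves=[
    {"wx": 0, "wy": 0, "wz": -6, "tx": 0, "ty": 0, "tz": 0, "jaw": 2},
    {"wx": 0, "wy": 0, "wz": -12, "tx": 0, "ty": 0, "tz": 0, "jaw": 2},
    {"wx": 0, "wy": 0, "wz": -18, "tx": 0, "ty": 0, "tz": 0, "jaw": 2},
    {"wx": 0, "wy": 0, "wz": -24, "tx": 0, "ty": 0, "tz": 0, "jaw": 2},
    {"wx": 0, "wy": 0, "wz": -30, "tx": 0, "ty": 0, "tz": 0, "jaw": 2},
    {"wx": 0, "wy": 0, "wz": -34, "tx": 0, "ty": 0, "tz": 0, "jaw": 2},
    {"wx": 0, "wy": 0, "wz": -34, "tx": 0, "ty": 0, "tz": 0, "jaw": 2},
  ],
)

```text
t: 6.75
position: [426.8, -40.3, 127.8]
eef_rot: [-3.141, -0.002, -0.207]
ft_force: [0.2, -1.0, 13.3]
finger_gap: 24.8
```

Run:
```python
from h import *
st(); print(read_state()['torque'])
c=snap('wrist','w4.png')
```

```text
t 6.75 pos [426.8 -40.3 127.8] rot [-3.141e+00 -2.000e-03 -2.070e-01] f [ 0.2 -1.  13.3] gap 24.8 q [ 0.31  0.55 -0.4   2.21  0.48  0.46 -0.68]
[ 0.11112465  0.25687215 -0.23102515]
```

View pics/w4.png

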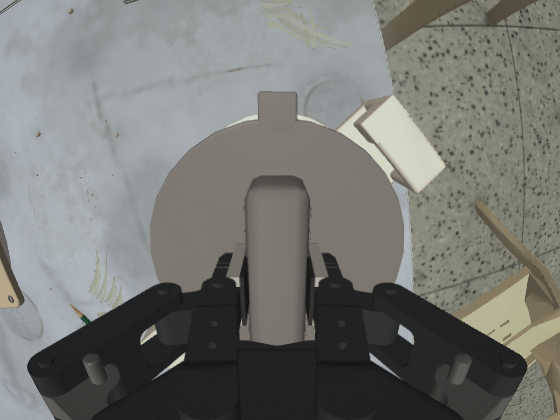

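Request:
send_rows(
  moves=[
    {"wx": 0, "wy": 0, "wz": 0, "tx": 0, "ty": 0, "tz": -1.5, "jaw": 2},
    {"wx": 0, "wy": 0, "wz": 0, "tx": 0, "ty": 0, "tz": -3, "jaw": 2},
    {"wx": 0, "wy": 0, "wz": 0, "tx": 0, "ty": 0, "tz": -5, "jaw": 2},
    {"wx": 0, "wy": 0, "wz": 0, "tx": 0, "ty": 0, "tz": -8, "jaw": 2},
    {"wx": 0, "wy": 0, "wz": 0, "tx": 0, "ty": 0, "tz": -11, "jaw": 2},
    {"wx": 0, "wy": 0, "wz": 0, "tx": 0, "ty": 0, "tz": -11, "jaw": 2},
  ],
)

```text
t: 7.55
position: [426.3, -40.4, 237.6]
eef_rot: [-3.142, -0.002, -0.207]
ft_force: [0.1, -0.9, -4.6]
finger_gap: 24.7
```

Run:
```python
from h import *
st(); go([440,-245,238],None)
c=snap('wrist','w5.png')
c=snap('top','t5.png');W=cloud(c)
m=(np.abs(W[...,0]-440)<90)&(W[...,1]<-150)&(W[...,1]>-335)&(W[...,2]<100)
Q=W[m];print(len(Q),np.nanpercentile(Q[:,2],[1,50,99]),Q[Q[:,2]>12][:20])
e=W[(np.abs(W[...,1]+245)<10)&(np.abs(W[...,2])<15)];print('edge x',np.nanmax(e[:,0]))
```

```text
t 7.55 pos [426.3 -40.4 237.6] rot [-3.142e+00 -2.000e-03 -2.070e-01] f [ 0.1 -0.9 -4.6] gap 24.7 q [ 0.46  0.37 -0.57  2.1   0.29  0.75 -0.5 ]
tx 5.55 ty 19.74 tz -0.02  w 0.0 0.0 0.0
649 [-10.28780953   0.22944704  12.01429703] [[ 526.02761728 -309.71144952   12.57038061]
 [ 514.59496674 -297.910032     12.78354763]
 [ 514.19301037 -316.39583997   13.53106456]
 [ 468.56656824 -333.0178184    12.02378791]
 [ 453.85462097 -283.91182644   12.51131427]
 [ 453.52862561 -321.10673176   12.00401524]
 [ 449.6782954  -317.0965325    12.50471134]
 [ 449.57146211 -320.73907324   12.79778885]]
edge x 542.6960389953149
```

View pics/w5.png

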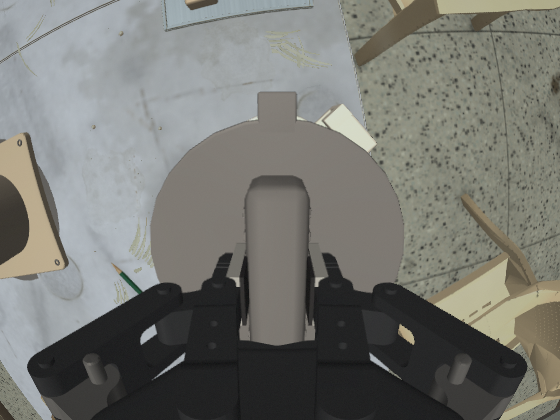

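View pics/t5.png

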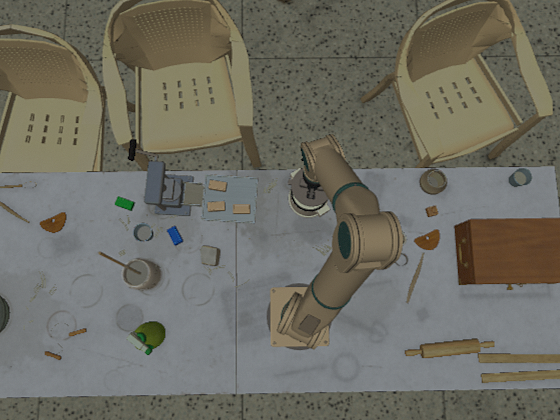

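Request:
send_rows(
  moves=[
    {"wx": 0, "wy": 0, "wz": 0, "tx": 1.4, "ty": 5, "tz": 0, "jaw": 2},
    {"wx": 0, "wy": 0, "wz": 0, "tx": 2.8, "ty": 10, "tz": 0, "jaw": 2},
    {"wx": 0, "wy": 0, "wz": 0, "tx": 4.2, "ty": 15, "tz": 0, "jaw": 2},
    {"wx": 0, "wy": 0, "wz": 0, "tx": 5.5, "ty": 19.7, "tz": 0, "jaw": 2},
    {"wx": 0, "wy": 0, "wz": 0, "tx": 5.5, "ty": 19.7, "tz": 5, "jaw": 2},
    {"wx": 0, "wy": 0, "wz": 0, "tx": 5.5, "ty": 19.7, "tz": 10, "jaw": 2},
    {"wx": 0, "wy": 0, "wz": 0, "tx": 5.5, "ty": 19.7, "tz": 15, "jaw": 2},
    {"wx": 0, "wy": 0, "wz": 0, "tx": 5.5, "ty": 19.7, "tz": 17, "jaw": 2},
  ],
)

```text
t: 8.65
position: [435.8, -242.7, 62.3]
eef_rot: [-3.139, 0.009, -0.206]
ft_force: [-0.2, -0.5, -4.8]
finger_gap: 24.7
```

Run:
```python
from h import *
st(); go([440,-245,39],-11.9)
```

```text
t 8.65 pos [ 435.8 -242.7   62.3] rot [-3.139  0.009 -0.206] f [-0.2 -0.5 -4.8] gap 24.7 q [ 0.67  0.73 -0.33  2.06  0.53  0.44 -0.28]
tx 0.48 ty 0.15 tz 2.33  w -0.1 0.5 0.1
```

Request:
send_rows(
  moves=[
    {"wx": 0, "wy": 0, "wz": 0, "tx": 0, "ty": 0, "tz": 0, "jaw": 2},
    {"wx": 0, "wy": 0, "wz": 0, "tx": 0, "ty": 0, "tz": 0, "jaw": 2},
  ],
)

```text
t: 8.9
position: [439.4, -244.1, 66.9]
eef_rot: [-3.141, 0.0, -0.206]
ft_force: [1.5, -0.1, -4.9]
finger_gap: 25.0
```

Run:
```python
from h import *
st(); go([440,-245,39],-11.9)
```

```text
t 8.9 pos [ 439.4 -244.1   66.9] rot [-3.141  0.    -0.206] f [ 1.5 -0.1 -4.9] gap 25.0 q [ 0.67  0.73 -0.33  2.06  0.53  0.44 -0.27]
tx 0.08 ty 0.08 tz 2.79  w -0.0 0.0 0.1
```

Request:
send_rows(
  moves=[
    {"wx": 0, "wy": 0, "wz": 0, "tx": 0, "ty": 0, "tz": 1.2, "jaw": 2},
    {"wx": 0, "wy": 0, "wz": 0, "tx": 0, "ty": 0, "tz": 2.2, "jaw": 2},
    {"wx": 0, "wy": 0, "wz": 0, "tx": 0, "ty": 0, "tz": 2.7, "jaw": 2},
    {"wx": 0, "wy": 0, "wz": 0, "tx": 0, "ty": 0, "tz": 2.7, "jaw": 2},
    {"wx": 0, "wy": 0, "wz": 0, "tx": 0, "ty": 0, "tz": 2.7, "jaw": 2},
  ],
)

```text
t: 9.52
position: [438.9, -244.4, 40.6]
eef_rot: [3.141, 0.0, -0.206]
ft_force: [-2.3, 0.5, 5.9]
finger_gap: 24.4
```

Run:
```python
from h import *
st(); go([440,-245,39],-11.9)
```

```text
t 9.53 pos [ 438.9 -244.4   40.6] rot [ 3.141  0.    -0.206] f [-2.3  0.5  5.9] gap 24.4 q [ 0.64  0.77 -0.29  2.07  0.56  0.38 -0.3 ]
tx 0.12 ty 0.03 tz 0.16  w 0.0 0.0 0.1
```

Request:
send_rows(
  moves=[
    {"wx": 0, "wy": 0, "wz": 0, "tx": 0, "ty": 0, "tz": 0, "jaw": 4.5},
    {"wx": 0, "wy": 0, "wz": 0, "tx": 0, "ty": 0, "tz": 0, "jaw": 5},
    {"wx": 0, "wy": 0, "wz": 0, "tx": 0, "ty": 0, "tz": 0, "jaw": 5},
    {"wx": 0, "wy": 0, "wz": 0, "tx": 0, "ty": 0, "tz": -5, "jaw": 5},
    {"wx": 0, "wy": 0, "wz": 0, "tx": 0, "ty": 0, "tz": -10, "jaw": 6},
    {"wx": 0, "wy": 0, "wz": 0, "tx": 0, "ty": 0, "tz": -16, "jaw": 6},
    {"wx": 0, "wy": 0, "wz": 0, "tx": 0, "ty": 0, "tz": -22, "jaw": 6},
    {"wx": 0, "wy": 0, "wz": 0, "tx": 0, "ty": 0, "tz": -22, "jaw": 6},
  ],
)

```text
t: 10.52
position: [442.1, -245.3, 264.5]
eef_rot: [3.139, -0.009, -0.207]
ft_force: [-0.4, -0.2, -1.0]
finger_gap: 60.0
```

```bash
cat >> h.py <<'E'
def lidpose(W,x,y,zlo=29,zhi=50,r=75):
    m=(np.hypot(W[...,0]-x,W[...,1]-y)<r)&(W[...,2]>zlo)&(W[...,2]<zhi)
    k,l,s,cn=cv2.connectedComponentsWithStats(m.astype(np.uint8))
    i=1+np.argmax(s[1:,4]); Q=W[l==i]
    print('bar',cv2.minAreaRect(Q[:,:2].astype(np.float32)),np.percentile(Q[:,2],[50,95]))
def cakes(c,W,box=(320,560,130,420),z=(17,45)):
    I=c['frame'].astype(int)
    m=(W[...,0]>box[0])&(W[...,0]<box[1])&(W[...,1]>box[2])&(W[...,1]<box[3])&(W[...,2]>z[0])&(W[...,2]<z[1])
    buff=(I[...,0]-I[...,2]>40)&m
    k,l,s,cn=cv2.connectedComponentsWithStats(buff.astype(np.uint8))
    for i in range(1,k):
        if s[i,4]>60:
            Q=W[l==i]; t=Q[Q[:,2]>np.percentile(Q[:,2],90)-5]
            r=cv2.minAreaRect(t[:,:2].astype(np.float32))
            a=r[2] if r[1][0]<r[1][1] else r[2]+90
            print('cake',s[i,4],'z',np.round(np.percentile(Q[:,2],[5,50,95]),1),'c',np.round(r[0],1),'size',np.round(r[1]),'short-axis deg',round((a+90)%180-90,1),np.round(cn[i]))
E
python3 - <<'E'
from h import *
st()
c=snap('wrist','w6.png');W=wcloud(c);lidpose(W,439,-244)
go([430,200,300],-5)
E
```

```text
t 10.53 pos [ 442.1 -245.3  264.5] rot [ 3.139 -0.009 -0.207] f [-0.4 -0.2 -1. ] gap 60.0 q [ 0.85  0.44 -0.57  1.88  0.3   0.9  -0.07]
bar ((425.3073425292969, -246.3816680908203), (58.01766586303711, 2.3454642295837402), 77.94371795654297) [48.64104965 49.91334261]
tx -10.13 ty -43.33 tz -3.93  w 0.1 -0.2 -6.9
```

View pics/w6.png

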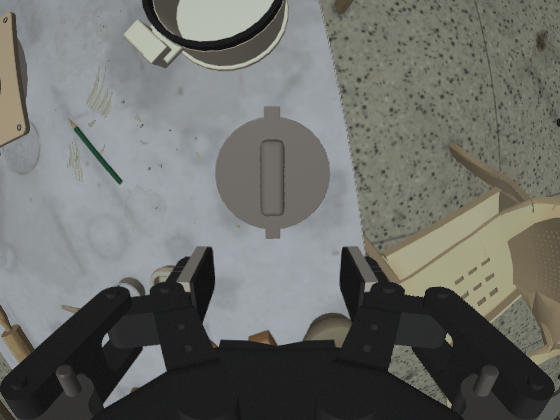

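Request:
send_rows(
  moves=[
    {"wx": 0, "wy": 0, "wz": 0, "tx": -1.3, "ty": -5.5, "tz": -3, "jaw": 6},
    {"wx": 0, "wy": 0, "wz": -1, "tx": -2.6, "ty": -11, "tz": -4, "jaw": 6},
    {"wx": 0, "wy": 0, "wz": -2, "tx": -3.9, "ty": -16.5, "tz": -4, "jaw": 6},
    {"wx": 0, "wy": 0, "wz": -3, "tx": -5.2, "ty": -22, "tz": -4, "jaw": 6},
    {"wx": 0, "wy": 0, "wz": -4, "tx": -6.5, "ty": -27.5, "tz": -4, "jaw": 6},
    {"wx": 0, "wy": 0, "wz": -5, "tx": -7.8, "ty": -33, "tz": -4, "jaw": 6},
    {"wx": 0, "wy": 0, "wz": -6, "tx": -9, "ty": -38.5, "tz": -4, "jaw": 6},
    {"wx": 0, "wy": 0, "wz": -7, "tx": -10, "ty": -43, "tz": -4, "jaw": 6},
  ],
)

```text
t: 11.58
position: [428.4, 198.7, 298.5]
eef_rot: [3.141, 0.003, -0.082]
ft_force: [0.7, -0.4, 0.4]
finger_gap: 59.9
```

Request:
send_rows(
  moves=[
    {"wx": 0, "wy": 0, "wz": 0, "tx": 0, "ty": 0, "tz": 0, "jaw": 6},
    {"wx": 0, "wy": 0, "wz": 0, "tx": 0, "ty": 0, "tz": 0, "jaw": 6},
  ],
)

```text
t: 11.82
position: [428.8, 195.8, 298.6]
eef_rot: [3.139, 0.003, -0.084]
ft_force: [0.0, -0.3, -0.1]
finger_gap: 59.8
```

Run:
```python
from h import *
st()
c=snap('wrist','w7.png');W=wcloud(c);cakes(c,W)
find('wrist',c,['cake_0_mid'])
```

```text
t 11.82 pos [428.8 195.8 298.6] rot [ 3.139e+00  3.000e-03 -8.400e-02] f [ 0.  -0.3 -0.1] gap 59.8 q [ 0.05  0.38 -0.73  1.9   0.3   0.98 -0.9 ]
cake 1116 z [26.6 28.  29.4] c [475.3 291.6] size [61. 31.] short-axis deg -9.9 [308.  91.]
cake 1117 z [26.5 27.9 29.3] c [397.7 296. ] size [31. 60.] short-axis deg 3.6 [245.  92.]
cake 1090 z [26.4 27.9 29.3] c [386.8 203.8] size [61. 31.] short-axis deg -0.3 [243. 166.]
wrist cake_0_mid 0.9 [289. 430.  30.]
wrist cake_0_mid 0.76 [390. 207.  29.]
```

View pics/w7.png

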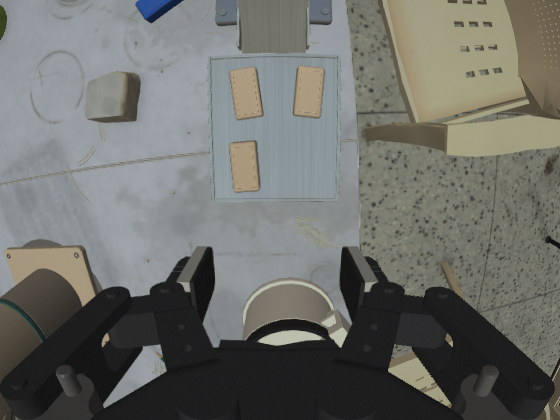

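Run:
```python
from h import *
st(); go([386.8,203.8,120],-0.3);go([386.8,203.8,20],-0.3)
```

```text
t 11.93 pos [429.4 195.1 299.1] rot [ 3.14e+00  1.00e-03 -8.60e-02] f [-0.4  0.5  0.2] gap 59.7 q [ 0.05  0.37 -0.73  1.9   0.3   0.98 -0.9 ]
tx -4.29 ty -0.53 tz 17.92  w 0.1 0.1 -4.7
tx -4.28 ty -0.55 tz 27.92  w 0.1 0.1 -4.7
```

Request:
send_rows(
  moves=[
    {"wx": 0, "wy": 0, "wz": -2, "tx": -2, "ty": -0.3, "tz": 5, "jaw": 4.4},
    {"wx": 0, "wy": 0, "wz": -4.7, "tx": -4, "ty": -0.5, "tz": 10, "jaw": 4.4},
    {"wx": 0, "wy": 0, "wz": -4.7, "tx": -4.3, "ty": -0.5, "tz": 15, "jaw": 4.4},
    {"wx": 0, "wy": 0, "wz": -4.7, "tx": -4.3, "ty": -0.5, "tz": 19, "jaw": 4.4},
    {"wx": 0, "wy": 0, "wz": -4.7, "tx": -4.3, "ty": -0.5, "tz": 22, "jaw": 4.4},
    {"wx": 0, "wy": 0, "wz": -4.7, "tx": -4.3, "ty": -0.5, "tz": 22, "jaw": 4.4},
    {"wx": 0, "wy": 0, "wz": -4.7, "tx": -4.3, "ty": -0.5, "tz": 22, "jaw": 4.4},
  ],
)

```text
t: 12.8
position: [387.7, 205.3, 80.8]
eef_rot: [-3.141, -0.001, -0.003]
ft_force: [0.1, -0.6, -0.5]
finger_gap: 44.2
```

Run:
```python
from h import *
st(); go([386.8,203.8,20],-0.3)
c=snap('wrist','w8.png')
```

```text
t 12.8 pos [387.7 205.3  80.8] rot [-3.141e+00 -1.000e-03 -3.000e-03] f [ 0.1 -0.6 -0.5] gap 44.2 q [-0.26  0.66 -0.43  2.22  0.73  0.4  -1.29]
tx -0.09 ty 0.15 tz 6.08  w -0.0 -0.1 0.1
```

View pics/w8.png

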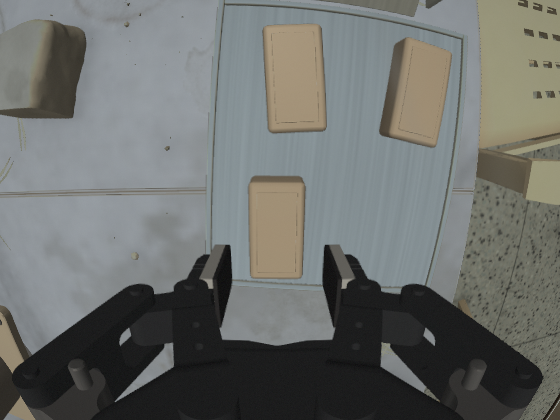

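Request:
send_rows(
  moves=[
    {"wx": 0, "wy": 0, "wz": 0, "tx": -0.1, "ty": 0.1, "tz": 3, "jaw": 4.4},
    {"wx": 0, "wy": 0, "wz": 0, "tx": -0.1, "ty": 0.1, "tz": 5, "jaw": 4.4},
    {"wx": 0, "wy": 0, "wz": 0, "tx": -0.1, "ty": 0.1, "tz": 6.1, "jaw": 4.4},
    {"wx": 0, "wy": 0, "wz": 0, "tx": -0.1, "ty": 0.1, "tz": 6.1, "jaw": 4.4},
    {"wx": 0, "wy": 0, "wz": 0, "tx": -0.1, "ty": 0.1, "tz": 6.1, "jaw": 3.4},
    {"wx": 0, "wy": 0, "wz": 0, "tx": -0.1, "ty": 0.1, "tz": 6.1, "jaw": 2.8},
    {"wx": 0, "wy": 0, "wz": 0, "tx": -0.1, "ty": 0.1, "tz": 6.1, "jaw": 2.8},
  ],
  force=40,
)

```text
t: 13.72
position: [387.0, 204.9, 20.2]
eef_rot: [-3.141, -0.002, -0.003]
ft_force: [0.6, -0.1, 7.6]
finger_gap: 33.1
```

Run:
```python
from h import *
st()
```

```text
t 13.72 pos [387.  204.9  20.2] rot [-3.141e+00 -2.000e-03 -3.000e-03] f [ 0.6 -0.1  7.6] gap 33.1 q [-0.36  0.78 -0.29  2.24  0.99  0.24 -1.54]
```

Request:
send_rows(
  moves=[
    {"wx": 0, "wy": 0, "wz": 0, "tx": 0, "ty": 0, "tz": -1, "jaw": 2.8},
    {"wx": 0, "wy": 0, "wz": 0, "tx": 0, "ty": 0, "tz": -4, "jaw": 2.8},
    {"wx": 0, "wy": 0, "wz": 0, "tx": 0, "ty": 0, "tz": -9, "jaw": 2.8},
    {"wx": 0, "wy": 0, "wz": 0, "tx": 0, "ty": 0, "tz": -14, "jaw": 2.8},
    {"wx": 0, "wy": 0, "wz": 0, "tx": 0, "ty": 0, "tz": -19, "jaw": 2.8},
    {"wx": 0, "wy": 0, "wz": 0, "tx": 0, "ty": 0, "tz": -21, "jaw": 2.8},
    {"wx": 0, "wy": 0, "wz": 0, "tx": 0, "ty": 0, "tz": -21, "jaw": 2.8},
  ],
)

```text
t: 14.6
position: [386.8, 204.8, 230.5]
eef_rot: [-3.14, -0.004, -0.003]
ft_force: [0.7, -0.2, -0.7]
finger_gap: 33.2
```

Run:
```python
from h import *
st(); go([416.7,-23.8,232],-58)
```

```text
t 14.6 pos [386.8 204.8 230.5] rot [-3.14e+00 -4.00e-03 -3.00e-03] f [ 0.7 -0.2 -0.7] gap 33.2 q [ 0.05  0.45 -0.83  2.08  0.47  0.8  -1.07]
tx 3.06 ty 22.85 tz -0.17  w -0.2 -0.2 57.8
```

Request:
send_rows(
  moves=[
    {"wx": 0, "wy": 0, "wz": 8, "tx": 1, "ty": 3, "tz": 0, "jaw": 2.8},
    {"wx": 0, "wy": 0, "wz": 16, "tx": 2, "ty": 7, "tz": 0, "jaw": 2.8},
    {"wx": 0, "wy": 0, "wz": 25, "tx": 2.5, "ty": 11, "tz": 0, "jaw": 2.8},
    {"wx": 0, "wy": 0, "wz": 34, "tx": 3, "ty": 15, "tz": 0, "jaw": 2.8},
    {"wx": 0, "wy": 0, "wz": 43, "tx": 3, "ty": 19, "tz": 0, "jaw": 2.8},
    {"wx": 0, "wy": 0, "wz": 51, "tx": 3.1, "ty": 22.8, "tz": 0, "jaw": 2.8},
    {"wx": 0, "wy": 0, "wz": 57.8, "tx": 3.1, "ty": 22.8, "tz": 0, "jaw": 2.8},
    {"wx": 0, "wy": 0, "wz": 57.8, "tx": 3.1, "ty": 22.8, "tz": 0, "jaw": 2.8},
  ],
)

```text
t: 15.6
position: [415.6, -23.8, 228.0]
eef_rot: [3.14, 0.001, -1.01]
ft_force: [0.1, 1.0, -1.0]
finger_gap: 33.3
```

Run:
```python
from h import *
st(); go([416.7,-23.8,62],-58)
c=snap('wrist','w9.png')
```

```text
t 15.6 pos [415.6 -23.8 228. ] rot [ 3.14e+00  1.00e-03 -1.01e+00] f [ 0.1  1.  -1. ] gap 33.3 q [ 0.41  0.36 -0.55  2.13  0.29  0.72 -1.34]
tx 0.08 ty -0.12 tz 16.60  w 0.1 0.1 0.1
```

View pics/w9.png

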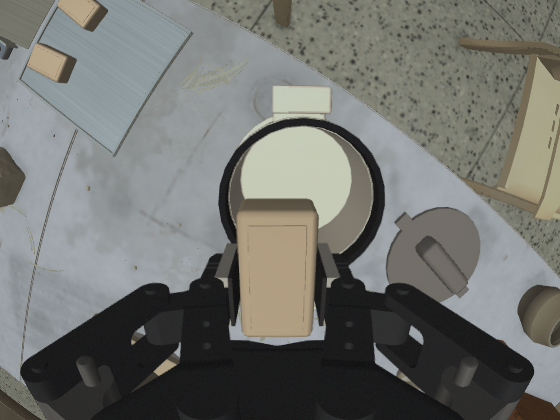

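Request:
send_rows(
  moves=[
    {"wx": 0, "wy": 0, "wz": 0, "tx": 0.1, "ty": -0.1, "tz": 4, "jaw": 2.8},
    {"wx": 0, "wy": 0, "wz": 0, "tx": 0.1, "ty": -0.1, "tz": 8, "jaw": 2.8},
    {"wx": 0, "wy": 0, "wz": 0, "tx": 0.1, "ty": -0.1, "tz": 11, "jaw": 2.8},
    {"wx": 0, "wy": 0, "wz": 0, "tx": 0.1, "ty": -0.1, "tz": 13, "jaw": 2.8},
    {"wx": 0, "wy": 0, "wz": 0, "tx": 0.1, "ty": -0.1, "tz": 14, "jaw": 2.8},
    {"wx": 0, "wy": 0, "wz": 0, "tx": 0.1, "ty": -0.1, "tz": 14, "jaw": 2.8},
  ],
)

```text
t: 16.4
position: [417.6, -23.2, 88.6]
eef_rot: [3.141, 0.001, -1.009]
ft_force: [0.8, 0.5, -1.2]
finger_gap: 33.1
```

Run:
```python
from h import *
st(); go([416.7,-23.8,62],-58)
c=snap('wrist','w10.png')
c=snap('side'); f=c['frame']
cv2.imwrite('pics/s10.png',cv2.resize(f[120:240,200:360,::-1],None,fx=5,fy=5))
```

```text
t 16.4 pos [417.6 -23.2  88.6] rot [ 3.141e+00  1.000e-03 -1.009e+00] f [ 0.8  0.5 -1.2] gap 33.1 q [ 0.2   0.62 -0.3   2.27  0.57  0.33 -1.6 ]
tx -0.00 ty 0.11 tz 2.66  w 0.1 0.0 0.2
```

View pics/s10.png

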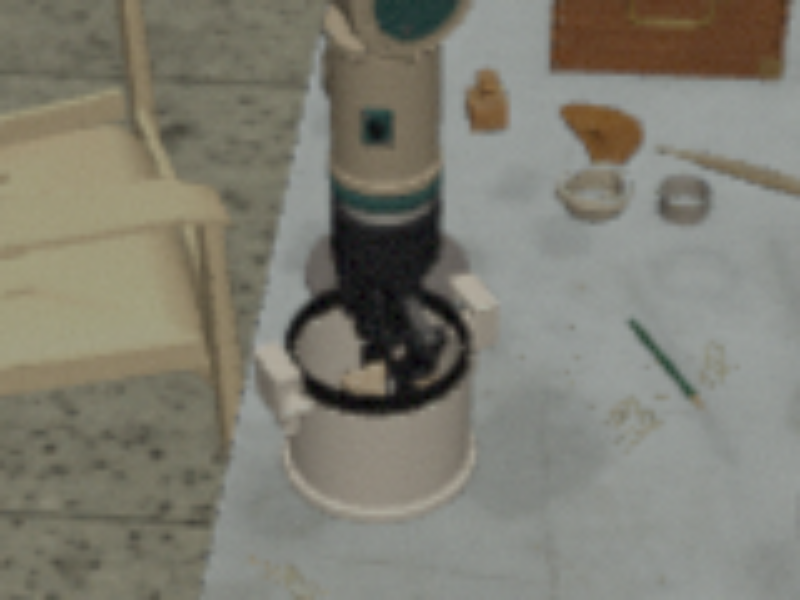

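View pics/w10.png

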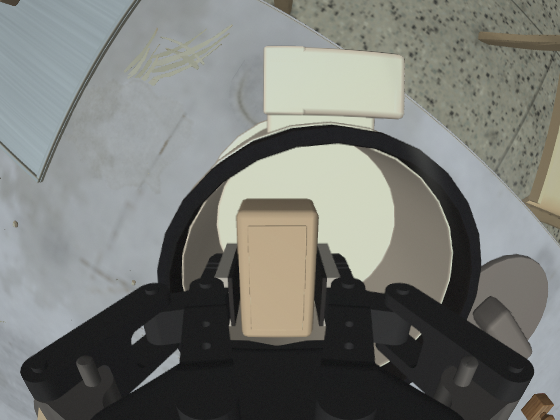

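Request:
send_rows(
  moves=[
    {"wx": 0, "wy": 0, "wz": 0, "tx": 0, "ty": 0.1, "tz": 0.7, "jaw": 2.8},
    {"wx": 0, "wy": 0, "wz": 0, "tx": 0, "ty": 0.1, "tz": 1.4, "jaw": 2.8},
    {"wx": 0, "wy": 0, "wz": 0, "tx": 0, "ty": 0.1, "tz": 1.8, "jaw": 2.8},
    {"wx": 0, "wy": 0, "wz": 0, "tx": 0, "ty": 0.1, "tz": 1.8, "jaw": 2.8},
  ],
)

```text
t: 17.0
position: [417.9, -24.2, 71.3]
eef_rot: [-3.14, -0.001, -1.011]
ft_force: [-0.2, -0.0, 11.3]
finger_gap: 32.9
```

Run:
```python
from h import *
st(); go([416.7,-23.8,62],-58)
```

```text
t 17.0 pos [417.9 -24.2  71.3] rot [-3.140e+00 -1.000e-03 -1.011e+00] f [-0.2 -0.  11.3] gap 32.9 q [ 0.17  0.65 -0.26  2.28  0.62  0.27 -1.65]
tx -0.10 ty 0.08 tz 0.93  w -0.1 -0.1 0.1
```

Request:
send_rows(
  moves=[
    {"wx": 0, "wy": 0, "wz": 0, "tx": 0, "ty": 0, "tz": -0.6, "jaw": 2.8},
    {"wx": 0, "wy": 0, "wz": 0, "tx": 0, "ty": 0, "tz": -0.6, "jaw": 2.8},
    {"wx": 0, "wy": 0, "wz": 0, "tx": 0, "ty": 0, "tz": -0.6, "jaw": 4.2},
    {"wx": 0, "wy": 0, "wz": 0, "tx": 0, "ty": 0, "tz": -0.6, "jaw": 4.2},
    {"wx": 0, "wy": 0, "wz": 0, "tx": 0, "ty": 0, "tz": -0.6, "jaw": 4.2},
    {"wx": 0, "wy": 0, "wz": 0, "tx": 0, "ty": 0, "tz": -5, "jaw": 4.2},
    {"wx": 0, "wy": 0, "wz": 0, "tx": 0, "ty": 0, "tz": -10, "jaw": 4.2},
    {"wx": 0, "wy": 0, "wz": 0, "tx": 0, "ty": 0, "tz": -16, "jaw": 4.2},
  ],
)

```text
t: 18.0
position: [416.2, -24.5, 231.8]
eef_rot: [3.14, 0.002, -1.011]
ft_force: [2.1, -1.3, -0.8]
finger_gap: 41.8
```

Run:
```python
from h import *
st(); go([475.3,291.6,232],-9.9)
c=snap('wrist','w11.png')
```

```text
t 18.0 pos [416.2 -24.5 231.8] rot [ 3.140e+00  2.000e-03 -1.011e+00] f [ 2.1 -1.3 -0.8] gap 41.8 q [ 0.46  0.37 -0.62  2.13  0.32  0.74 -1.37]
tx -23.64 ty -21.80 tz -0.02  w 0.1 0.1 -48.0
```

View pics/w11.png

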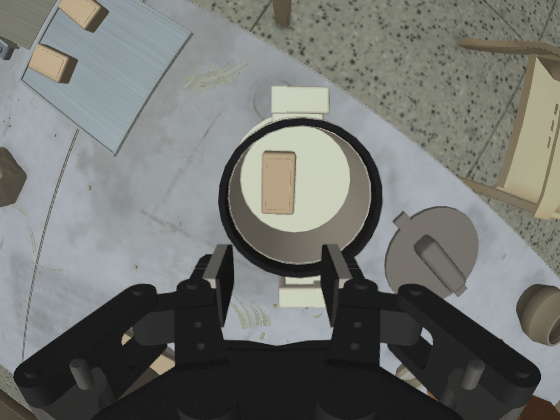

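Request:
send_rows(
  moves=[
    {"wx": 0, "wy": 0, "wz": -6, "tx": -3, "ty": -2.8, "tz": 0, "jaw": 6},
    {"wx": 0, "wy": 0, "wz": -12, "tx": -6, "ty": -5.6, "tz": 0, "jaw": 6},
    {"wx": 0, "wy": 0, "wz": -18, "tx": -9, "ty": -8.4, "tz": 0, "jaw": 6},
    {"wx": 0, "wy": 0, "wz": -24, "tx": -12, "ty": -11.2, "tz": 0, "jaw": 6},
    {"wx": 0, "wy": 0, "wz": -30, "tx": -15, "ty": -14, "tz": 0, "jaw": 6},
    {"wx": 0, "wy": 0, "wz": -37, "tx": -18, "ty": -16.8, "tz": 0, "jaw": 6},
    {"wx": 0, "wy": 0, "wz": -43, "tx": -21, "ty": -18.5, "tz": 0, "jaw": 6},
    {"wx": 0, "wy": 0, "wz": -48, "tx": -23, "ty": -19.5, "tz": 0, "jaw": 6},
  ],
)

```text
t: 19.05
position: [459.7, 275.6, 230.4]
eef_rot: [3.141, 0.001, -0.168]
ft_force: [0.1, -0.2, 0.1]
finger_gap: 60.0
```

Request:
send_rows(
  moves=[
    {"wx": 0, "wy": 0, "wz": 0, "tx": 0, "ty": 0, "tz": 0, "jaw": 6},
    {"wx": 0, "wy": 0, "wz": 0, "tx": 0, "ty": 0, "tz": 0, "jaw": 6},
  ],
)

```text
t: 19.3
position: [460.3, 272.4, 230.6]
eef_rot: [3.14, -0.0, -0.175]
ft_force: [-0.7, -0.4, -0.2]
finger_gap: 60.0
```

Run:
```python
from h import *
st()
c=snap('wrist','w12.png');W=wcloud(c);cakes(c,W)
print('cam',cam2w(c,[0,0,0]))
m=(W[...,0]>330)&(W[...,0]<560)&(W[...,1]>330)&(W[...,1]<480)&(W[...,2]>12)
for y in range(330,480,15):
    q=W[m&(W[...,1]>y)&(W[...,1]<=y+15)]
    if len(q): print(y,len(q),np.round(np.percentile(q[:,2],[50,99])))
go([475.3,291.6,100],-9.9)
```

```text
t 19.3 pos [460.3 272.4 230.6] rot [ 3.14  -0.    -0.175] f [-0.7 -0.4 -0.2] gap 60.0 q [-0.07  0.59 -0.8   1.84  0.52  0.94 -1.28]
cake 1599 z [26.6 27.9 29.2] c [475.4 292. ] size [60. 30.] short-axis deg -9.2 [288. 160.]
cake 1526 z [26.6 27.9 29.1] c [397.8 296.4] size [31. 61.] short-axis deg 2.7 [214. 169.]
cam [471.93305064 338.5967457  361.62640215]
330 52 [15. 58.]
345 1162 [22. 58.]
360 1393 [35. 58.]
375 1691 [48. 58.]
390 2153 [59. 68.]
405 2501 [47. 88.]
420 3031 [ 86. 119.]
435 1599 [ 86. 121.]
450 354 [16. 74.]
465 92 [16. 70.]
tx 1.12 ty -2.19 tz 13.06  w 0.1 -0.0 -0.2
```

View pics/w12.png

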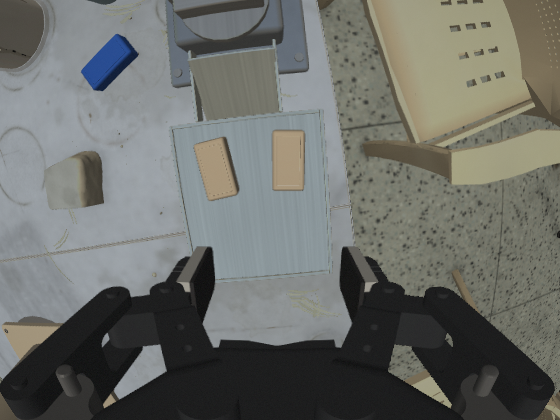

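Request:
send_rows(
  moves=[
    {"wx": 0, "wy": 0, "wz": 0, "tx": 0.5, "ty": -1, "tz": 5, "jaw": 4.4},
    {"wx": 0, "wy": 0, "wz": 0, "tx": 1.1, "ty": -2.2, "tz": 10, "jaw": 4.4},
    {"wx": 0, "wy": 0, "wz": 0, "tx": 1.1, "ty": -2.2, "tz": 14, "jaw": 4.4},
    {"wx": 0, "wy": 0, "wz": 0, "tx": 1.1, "ty": -2.2, "tz": 16, "jaw": 4.4},
    {"wx": 0, "wy": 0, "wz": 0, "tx": 1.1, "ty": -2.2, "tz": 16, "jaw": 4.4},
    {"wx": 0, "wy": 0, "wz": 0, "tx": 1.1, "ty": -2.2, "tz": 16, "jaw": 4.4},
  ],
)

```text
t: 20.1
position: [475.7, 294.3, 72.5]
eef_rot: [-3.14, -0.002, -0.174]
ft_force: [0.6, 1.0, 1.2]
finger_gap: 44.2
```

Run:
```python
from h import *
st()
c=snap('wrist','w13.png')
go([475.3,291.8,21],-9.6)
```

```text
t 20.1 pos [475.7 294.3  72.5] rot [-3.14e+00 -2.00e-03 -1.74e-01] f [0.6 1.  1.2] gap 44.2 q [-0.22  0.82 -0.61  1.9   0.75  0.67 -1.47]
tx -0.02 ty 0.28 tz 5.16  w -0.1 -0.1 -0.4
```

View pics/w13.png

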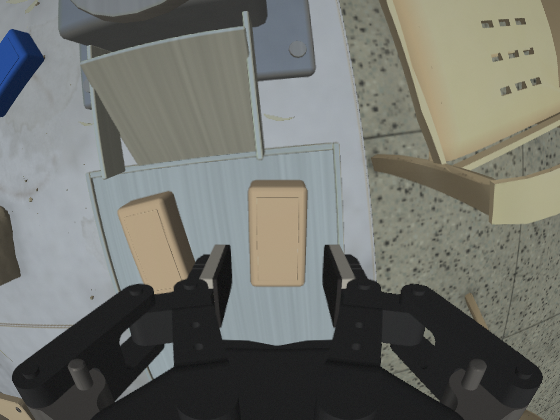

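Request:
send_rows(
  moves=[
    {"wx": 0, "wy": 0, "wz": 0, "tx": 0, "ty": 0.2, "tz": 3, "jaw": 4.4},
    {"wx": 0, "wy": 0, "wz": 0, "tx": 0, "ty": 0.2, "tz": 5.1, "jaw": 4.4},
    {"wx": 0, "wy": 0, "wz": 0, "tx": 0, "ty": 0.2, "tz": 5.1, "jaw": 4.4},
    {"wx": 0, "wy": 0, "wz": 0, "tx": 0, "ty": 0.2, "tz": 5.1, "jaw": 3.4},
    {"wx": 0, "wy": 0, "wz": 0, "tx": 0, "ty": 0.2, "tz": 5.1, "jaw": 2.8},
    {"wx": 0, "wy": 0, "wz": 0, "tx": 0, "ty": 0.2, "tz": 5.1, "jaw": 2.8},
    {"wx": 0, "wy": 0, "wz": 0, "tx": 0, "ty": 0.2, "tz": 3.1, "jaw": 2.8},
    {"wx": 0, "wy": 0, "wz": 0, "tx": 0, "ty": 0.2, "tz": 0, "jaw": 2.8},
  ],
)

```text
t: 21.15
position: [474.0, 291.7, 72.1]
eef_rot: [3.141, 0.001, -0.173]
ft_force: [0.3, -0.4, -0.2]
finger_gap: 32.9
```

Request:
send_rows(
  moves=[
    {"wx": 0, "wy": 0, "wz": 0, "tx": 0, "ty": 0, "tz": -5, "jaw": 2.8},
    {"wx": 0, "wy": 0, "wz": 0, "tx": 0, "ty": 0, "tz": -10, "jaw": 2.8},
    {"wx": 0, "wy": 0, "wz": 0, "tx": 0, "ty": 0, "tz": -16, "jaw": 2.8},
    {"wx": 0, "wy": 0, "wz": 0, "tx": 0, "ty": 0, "tz": -16, "jaw": 2.8},
    {"wx": 0, "wy": 0, "wz": 0, "tx": 0, "ty": 0, "tz": -16, "jaw": 2.8},
  ],
)

```text
t: 21.78
position: [474.2, 291.2, 231.4]
eef_rot: [3.141, -0.001, -0.173]
ft_force: [0.8, -0.6, -0.9]
finger_gap: 33.0
```

Run:
```python
from h import *
st()
go([438,-57.5,232],-58)
```

```text
t 21.77 pos [474.2 291.2 231.4] rot [ 3.141e+00 -1.000e-03 -1.730e-01] f [ 0.8 -0.6 -0.9] gap 33.0 q [-0.1   0.62 -0.8   1.78  0.53  0.97 -1.28]
tx 2.45 ty 34.97 tz -0.03  w 0.0 -0.0 48.1
```

Request:
send_rows(
  moves=[
    {"wx": 0, "wy": 0, "wz": 6, "tx": 0.3, "ty": 4.5, "tz": 0, "jaw": 2.8},
    {"wx": 0, "wy": 0, "wz": 13, "tx": 0.7, "ty": 9, "tz": 0, "jaw": 2.8},
    {"wx": 0, "wy": 0, "wz": 20, "tx": 1, "ty": 14, "tz": 0, "jaw": 2.8},
    {"wx": 0, "wy": 0, "wz": 27, "tx": 1.3, "ty": 19, "tz": 0, "jaw": 2.8},
    {"wx": 0, "wy": 0, "wz": 34, "tx": 1.7, "ty": 24, "tz": 0, "jaw": 2.8},
    {"wx": 0, "wy": 0, "wz": 41, "tx": 2.1, "ty": 29, "tz": 0, "jaw": 2.8},
    {"wx": 0, "wy": 0, "wz": 48, "tx": 2.4, "ty": 33, "tz": 0, "jaw": 2.8},
    {"wx": 0, "wy": 0, "wz": 48, "tx": 2.4, "ty": 35, "tz": 0, "jaw": 2.8},
  ],
)

```text
t: 22.78
position: [435.9, -59.6, 229.7]
eef_rot: [3.138, 0.002, -1.015]
ft_force: [-0.5, 0.7, -1.3]
finger_gap: 33.2
```

Request:
send_rows(
  moves=[
    {"wx": 0, "wy": 0, "wz": 0, "tx": 0, "ty": 0, "tz": 0, "jaw": 2.8},
    {"wx": 0, "wy": 0, "wz": 0, "tx": 0, "ty": 0, "tz": 0, "jaw": 2.8},
  ],
)

```text
t: 23.02
position: [437.5, -55.9, 230.5]
eef_rot: [3.141, 0.001, -1.01]
ft_force: [0.5, 0.8, -1.4]
finger_gap: 33.4
```

Run:
```python
from h import *
st()
go([437.3,-57,78],-58)
c=snap('wrist','w14.png');W=wcloud(c); cakes(c,W,(350,500,-110,30),(25,60))
```

```text
t 23.02 pos [437.5 -55.9 230.5] rot [ 3.141e+00  1.000e-03 -1.010e+00] f [ 0.5  0.8 -1.4] gap 33.4 q [ 0.52  0.41 -0.62  2.07  0.34  0.76 -1.32]
tx 0.11 ty 0.07 tz 15.25  w 0.0 0.1 0.2
cake 1503 z [42.5 43.8 45. ] c [416.8 -25.1] size [61. 31.] short-axis deg -60.0 [239. 181.]
```

View pics/w14.png

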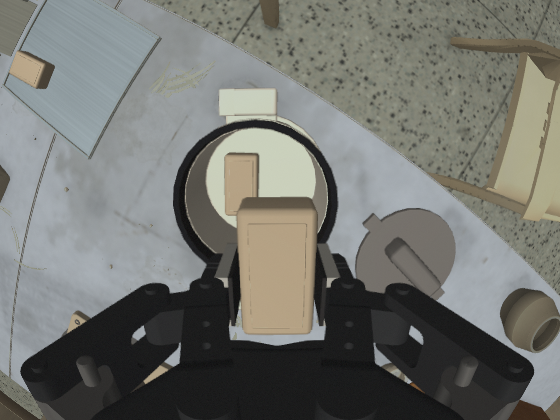

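Request:
send_rows(
  moves=[
    {"wx": 0, "wy": 0, "wz": 0, "tx": 0.2, "ty": 0.1, "tz": 5, "jaw": 2.8},
    {"wx": 0, "wy": 0, "wz": 0, "tx": 0.2, "ty": 0.1, "tz": 10, "jaw": 2.8},
    {"wx": 0, "wy": 0, "wz": 0, "tx": 0.2, "ty": 0.1, "tz": 13, "jaw": 2.8},
    {"wx": 0, "wy": 0, "wz": 0, "tx": 0.2, "ty": 0.1, "tz": 15.2, "jaw": 2.8},
    {"wx": 0, "wy": 0, "wz": 0, "tx": 0.2, "ty": 0.1, "tz": 15.2, "jaw": 2.8},
    {"wx": 0, "wy": 0, "wz": 0, "tx": 0.2, "ty": 0.1, "tz": 15.2, "jaw": 2.8},
  ],
)

```text
t: 23.82
position: [437.7, -57.7, 79.5]
eef_rot: [3.142, 0.001, -1.009]
ft_force: [-3.0, 3.4, 3.4]
finger_gap: 33.0
```

Run:
```python
from h import *
st()
go([437.7,-57.5,78],-58)
```

```text
t 23.82 pos [437.7 -57.7  79.5] rot [ 3.142e+00  1.000e-03 -1.009e+00] f [-3.   3.4  3.4] gap 33.0 q [ 0.32  0.66 -0.36  2.21  0.64  0.37 -1.58]
tx -0.02 ty -0.01 tz 0.15  w 0.0 0.1 0.2
```

Request:
send_rows(
  moves=[
    {"wx": 0, "wy": 0, "wz": 0, "tx": -0.1, "ty": 0, "tz": -0.5, "jaw": 2.8},
    {"wx": 0, "wy": 0, "wz": 0, "tx": -0.1, "ty": 0, "tz": -0.5, "jaw": 2.8},
    {"wx": 0, "wy": 0, "wz": 0, "tx": -0.1, "ty": 0, "tz": -0.5, "jaw": 4.2},
    {"wx": 0, "wy": 0, "wz": 0, "tx": -0.1, "ty": 0, "tz": -0.5, "jaw": 4.2},
    {"wx": 0, "wy": 0, "wz": 0, "tx": -0.1, "ty": 0, "tz": -0.5, "jaw": 4.2},
    {"wx": 0, "wy": 0, "wz": 0, "tx": -0.1, "ty": 0, "tz": -5, "jaw": 4.2},
    {"wx": 0, "wy": 0, "wz": 0, "tx": -0.1, "ty": 0, "tz": -10, "jaw": 4.2},
    {"wx": 0, "wy": 0, "wz": 0, "tx": -0.1, "ty": 0, "tz": -15, "jaw": 4.2},
  ],
)

```text
t: 24.82
position: [437.1, -58.6, 230.3]
eef_rot: [3.141, 0.001, -1.011]
ft_force: [2.1, -0.7, -0.2]
finger_gap: 41.8
```

Run:
```python
from h import *
st()
c=snap('wrist','w15.png');W=wcloud(c); cakes(c,W,(350,500,-110,30),(25,80))
go([398,290,232],3)
```

```text
t 24.82 pos [437.1 -58.6 230.3] rot [ 3.141e+00  1.000e-03 -1.011e+00] f [ 2.1 -0.7 -0.2] gap 41.8 q [ 0.55  0.41 -0.65  2.07  0.36  0.77 -1.33]
cake 1820 z [42.5 43.8 45.1] c [416.4 -25.3] size [61. 31.] short-axis deg -59.0 [238. 183.]
cake 1848 z [42.5 43.9 45.1] c [436.8 -59.4] size [62. 32.] short-axis deg -57.1 [277. 184.]
tx -31.74 ty -14.90 tz 0.26  w -0.2 -0.5 -60.9
```

View pics/w15.png

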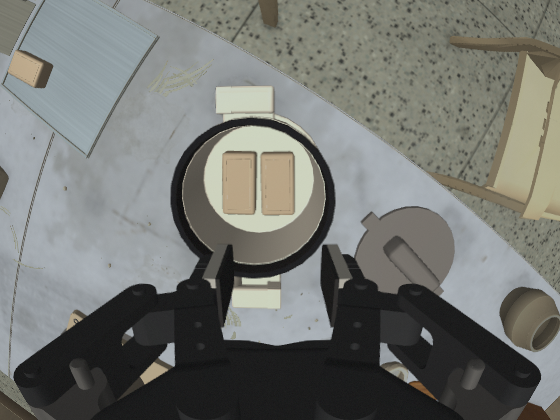

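Both flat, side by side. Third cake: go via an outward route to stay beyond 400 mm reach.

Request:
send_rows(
  moves=[
    {"wx": 0, "wy": 0, "wz": -7, "tx": -4, "ty": -1.9, "tz": 0, "jaw": 5},
    {"wx": 0, "wy": 0, "wz": -14, "tx": -8, "ty": -3.8, "tz": 0, "jaw": 5},
    {"wx": 0, "wy": 0, "wz": -21, "tx": -12, "ty": -6, "tz": 0, "jaw": 5},
    {"wx": 0, "wy": 0, "wz": -29, "tx": -16, "ty": -8, "tz": 0, "jaw": 5},
    {"wx": 0, "wy": 0, "wz": -37, "tx": -20, "ty": -10, "tz": 0, "jaw": 5},
    {"wx": 0, "wy": 0, "wz": -45, "tx": -24, "ty": -12, "tz": 0, "jaw": 5},
    {"wx": 0, "wy": 0, "wz": -53, "tx": -28, "ty": -14, "tz": 0, "jaw": 5},
    {"wx": 0, "wy": 0, "wz": -61, "tx": -31, "ty": -14.8, "tz": 0, "jaw": 5},
  ],
)

```text
t: 25.88
position: [398.1, 284.9, 228.8]
eef_rot: [-3.141, -0.0, 0.059]
ft_force: [-0.5, -0.1, -0.5]
finger_gap: 50.3
```

Request:
send_rows(
  moves=[
    {"wx": 0, "wy": 0, "wz": 0, "tx": 0, "ty": 0, "tz": 0, "jaw": 4.4},
    {"wx": 0, "wy": 0, "wz": 0, "tx": 0, "ty": 0, "tz": 0, "jaw": 4.4},
    {"wx": 0, "wy": 0, "wz": 0, "tx": 0, "ty": 0, "tz": 0, "jaw": 4.4},
  ],
)

```text
t: 26.25
position: [398.8, 281.4, 228.8]
eef_rot: [3.14, -0.0, 0.051]
ft_force: [-0.0, 0.2, -0.7]
finger_gap: 44.0
```

Run:
```python
from h import *
st()
c=snap('wrist','w16.png');W=wcloud(c);cakes(c,W)
go([397.8,296.4,75],3)
```

```text
t 26.25 pos [398.8 281.4 228.8] rot [ 3.14  -0.     0.051] f [-0.   0.2 -0.7] gap 44.0 q [-0.06  0.56 -0.92  1.96  0.56  0.91 -1.21]
cake 1659 z [26.6 27.9 29.2] c [397.6 296.4] size [30. 60.] short-axis deg 3.4 [277. 167.]
tx -0.02 ty -1.50 tz 15.38  w 0.1 -0.0 -0.1
```

Request:
send_rows(
  moves=[
    {"wx": 0, "wy": 0, "wz": -0.3, "tx": 0, "ty": -1.4, "tz": 5, "jaw": 4.4},
    {"wx": 0, "wy": 0, "wz": -0.3, "tx": 0, "ty": -1.4, "tz": 10, "jaw": 4.4},
    {"wx": 0, "wy": 0, "wz": -0.3, "tx": 0, "ty": -1.4, "tz": 13, "jaw": 4.4},
    {"wx": 0, "wy": 0, "wz": -0.3, "tx": 0, "ty": -1.4, "tz": 15.4, "jaw": 4.4},
    {"wx": 0, "wy": 0, "wz": -0.3, "tx": 0, "ty": -1.4, "tz": 15.4, "jaw": 4.4},
    {"wx": 0, "wy": 0, "wz": -0.3, "tx": 0, "ty": -1.4, "tz": 15.4, "jaw": 4.4},
  ],
)

```text
t: 27.05
position: [398.0, 297.1, 75.8]
eef_rot: [-3.141, -0.001, 0.058]
ft_force: [-0.3, 1.1, 0.4]
finger_gap: 43.9
```

Run:
```python
from h import *
st()
c=snap('wrist','w17.png')
go([397.6,296.0,21],3.3)
```

```text
t 27.05 pos [398.  297.1  75.8] rot [-3.141e+00 -1.000e-03  5.800e-02] f [-0.3  1.1  0.4] gap 43.9 q [-0.26  0.78 -0.67  2.06  0.87  0.61 -1.49]
tx -0.08 ty 0.12 tz 5.50  w -0.1 -0.1 0.0
```

View pics/w17.png

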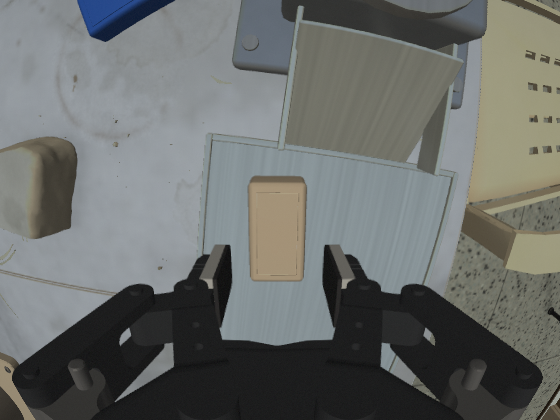

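Request:
send_rows(
  moves=[
    {"wx": 0, "wy": 0, "wz": 0, "tx": -0.1, "ty": 0.1, "tz": 3, "jaw": 4.4},
    {"wx": 0, "wy": 0, "wz": 0, "tx": -0.1, "ty": 0.1, "tz": 5.4, "jaw": 4.4},
    {"wx": 0, "wy": 0, "wz": 0, "tx": -0.1, "ty": 0.1, "tz": 5.4, "jaw": 4.4},
    {"wx": 0, "wy": 0, "wz": 0, "tx": -0.1, "ty": 0.1, "tz": 5.4, "jaw": 3.4},
    {"wx": 0, "wy": 0, "wz": 0, "tx": -0.1, "ty": 0.1, "tz": 5.4, "jaw": 2.8},
    {"wx": 0, "wy": 0, "wz": 0, "tx": -0.1, "ty": 0.1, "tz": 5.4, "jaw": 2.8},
    {"wx": 0, "wy": 0, "wz": 0, "tx": -0.1, "ty": 0.1, "tz": 3.4, "jaw": 2.8},
    {"wx": 0, "wy": 0, "wz": 0, "tx": -0.1, "ty": 0.1, "tz": 0, "jaw": 2.8},
  ],
)

```text
t: 28.1
position: [396.2, 295.4, 75.5]
eef_rot: [3.141, 0.001, 0.059]
ft_force: [0.7, 0.6, 0.1]
finger_gap: 33.2
```

Request:
send_rows(
  moves=[
    {"wx": 0, "wy": 0, "wz": 0, "tx": 0, "ty": 0, "tz": -5, "jaw": 2.8},
    {"wx": 0, "wy": 0, "wz": 0, "tx": 0, "ty": 0, "tz": -10, "jaw": 2.8},
    {"wx": 0, "wy": 0, "wz": 0, "tx": 0, "ty": 0, "tz": -16, "jaw": 2.8},
    {"wx": 0, "wy": 0, "wz": 0, "tx": 0, "ty": 0, "tz": -16, "jaw": 2.8},
    {"wx": 0, "wy": 0, "wz": 0, "tx": 0, "ty": 0, "tz": -16, "jaw": 2.8},
  ],
)

```text
t: 28.72
position: [396.5, 294.9, 234.9]
eef_rot: [3.14, -0.0, 0.058]
ft_force: [-0.3, -0.9, -1.0]
finger_gap: 33.3
```

Run:
```python
from h import *
st()
go([427,-41,232],-58)
```

```text
t 28.73 pos [396.5 294.9 234.9] rot [ 3.14  -0.     0.058] f [-0.3 -0.9 -1. ] gap 33.3 q [-0.08  0.56 -0.92  1.93  0.56  0.93 -1.22]
tx 1.09 ty 33.71 tz 0.33  w 0.1 -0.1 61.3
```

Request:
send_rows(
  moves=[
    {"wx": 0, "wy": 0, "wz": 8, "tx": 0.5, "ty": 4, "tz": 0, "jaw": 2.8},
    {"wx": 0, "wy": 0, "wz": 16, "tx": 1, "ty": 8.5, "tz": 0, "jaw": 2.8},
    {"wx": 0, "wy": 0, "wz": 24, "tx": 1.2, "ty": 13, "tz": 0, "jaw": 2.8},
    {"wx": 0, "wy": 0, "wz": 32, "tx": 1.2, "ty": 17.5, "tz": 0, "jaw": 2.8},
    {"wx": 0, "wy": 0, "wz": 40, "tx": 1.2, "ty": 22, "tz": 0, "jaw": 2.8},
    {"wx": 0, "wy": 0, "wz": 48, "tx": 1.1, "ty": 26.5, "tz": 0, "jaw": 2.8},
    {"wx": 0, "wy": 0, "wz": 56, "tx": 1.1, "ty": 31, "tz": 0, "jaw": 2.8},
    {"wx": 0, "wy": 0, "wz": 61.3, "tx": 1.1, "ty": 33.7, "tz": 0, "jaw": 2.8},
  ],
)

```text
t: 29.72
position: [425.8, -42.6, 233.4]
eef_rot: [3.138, 0.002, -1.017]
ft_force: [0.0, -0.2, -1.3]
finger_gap: 33.1
```

Request:
send_rows(
  moves=[
    {"wx": 0, "wy": 0, "wz": 0, "tx": 0, "ty": 0, "tz": 0, "jaw": 2.8},
    {"wx": 0, "wy": 0, "wz": 0, "tx": 0, "ty": 0, "tz": 0, "jaw": 2.8},
  ],
)

```text
t: 29.98
position: [426.7, -39.1, 234.2]
eef_rot: [3.14, 0.002, -1.009]
ft_force: [-0.2, 0.3, -1.3]
finger_gap: 33.2
```

Run:
```python
from h import *
st()
go([426.8,-41.5,76],-58)
```

```text
t 29.98 pos [426.7 -39.1 234.2] rot [ 3.140e+00  2.000e-03 -1.009e+00] f [-0.2  0.3 -1.3] gap 33.2 q [ 0.53  0.39 -0.67  2.1   0.35  0.76 -1.37]
tx 0.24 ty 0.10 tz 15.82  w 0.1 0.1 0.2
```

Request:
send_rows(
  moves=[
    {"wx": 0, "wy": 0, "wz": 0, "tx": 0.2, "ty": 0.1, "tz": 5, "jaw": 2.8},
    {"wx": 0, "wy": 0, "wz": 0, "tx": 0.2, "ty": 0.1, "tz": 10, "jaw": 2.8},
    {"wx": 0, "wy": 0, "wz": 0, "tx": 0.2, "ty": 0.1, "tz": 13, "jaw": 2.8},
    {"wx": 0, "wy": 0, "wz": 0, "tx": 0.2, "ty": 0.1, "tz": 15.4, "jaw": 2.8},
    {"wx": 0, "wy": 0, "wz": 0, "tx": 0.2, "ty": 0.1, "tz": 16, "jaw": 2.8},
    {"wx": 0, "wy": 0, "wz": 0, "tx": 0.2, "ty": 0.1, "tz": 16, "jaw": 2.8},
  ],
)

```text
t: 30.72
position: [427.6, -41.1, 75.0]
eef_rot: [3.141, 0.001, -1.009]
ft_force: [-0.3, -0.2, -0.3]
finger_gap: 33.3
```

Run:
```python
from h import *
st()
```

```text
t 30.73 pos [427.6 -41.1  75. ] rot [ 3.141e+00  1.000e-03 -1.009e+00] f [-0.3 -0.2 -0.3] gap 33.3 q [ 0.28  0.66 -0.36  2.24  0.7   0.34 -1.68]
```

Request:
send_rows(
  moves=[
    {"wx": 0, "wy": 0, "wz": 0, "tx": 0, "ty": 0, "tz": 0.3, "jaw": 2.8},
    {"wx": 0, "wy": 0, "wz": 0, "tx": 0, "ty": 0, "tz": 0.3, "jaw": 2.8},
    {"wx": 0, "wy": 0, "wz": 0, "tx": 0, "ty": 0, "tz": 0.2, "jaw": 4.2},
    {"wx": 0, "wy": 0, "wz": 0, "tx": 0, "ty": 0, "tz": 0, "jaw": 4.2},
    {"wx": 0, "wy": 0, "wz": 0, "tx": 0, "ty": 0, "tz": 0, "jaw": 4.2},
    {"wx": 0, "wy": 0, "wz": 0, "tx": 0, "ty": 0, "tz": -5, "jaw": 4.2},
    {"wx": 0, "wy": 0, "wz": 0, "tx": 0, "ty": 0, "tz": -10, "jaw": 4.2},
    {"wx": 0, "wy": 0, "wz": 0, "tx": 0, "ty": 0, "tz": -16, "jaw": 4.2},
  ],
)

```text
t: 31.72
position: [426.8, -42.1, 236.2]
eef_rot: [3.14, 0.002, -1.011]
ft_force: [1.1, -1.2, 0.0]
finger_gap: 41.7
```

Run:
```python
from h import *
st()
c=snap('wrist','w18.png');W=wcloud(c); cakes(c,W,(350,500,-110,30),(25,100)); lidpose(W,439,-245,40,62)
I=c['frame']; m=(np.hypot(W[...,0]-427,W[...,1]+40)<85)&(W[...,2]>108)&(W[...,2]<125)&(I.max(-1)<60)
print('seal',cv2.fitEllipse(cv2.convexHull(W[m][:,:2].astype(np.float32))),np.percentile(W[m][:,2],[5,50,95]))
go([439,-245,230],-12)
```

```text
t 31.73 pos [426.8 -42.1 236.2] rot [ 3.140e+00  2.000e-03 -1.011e+00] f [ 1.1 -1.2  0. ] gap 41.7 q [ 0.56  0.4  -0.71  2.09  0.37  0.78 -1.39]
cake 3034 z [43.1 67.3 68.9] c [426.1 -40.9] size [61. 32.] short-axis deg -57.3 [268. 185.]
cake 947 z [42.4 43.9 45.1] c [440.4 -65.1] size [61. 17.] short-axis deg -56.3 [303. 183.]
bar ((438.79290771484375, -243.8317108154297), (82.48762512207031, 28.053319931030273), 77.45829772949219) [52.9333564  54.49716583]
seal ((426.55364990234375, -41.169036865234375), (131.7054443359375, 132.18136596679688), 114.11121368408203) [109.69536251 115.73465888 117.06875065]
tx 17.68 ty 10.17 tz 1.29  w -0.3 -0.5 -45.9
```

View pics/w18.png

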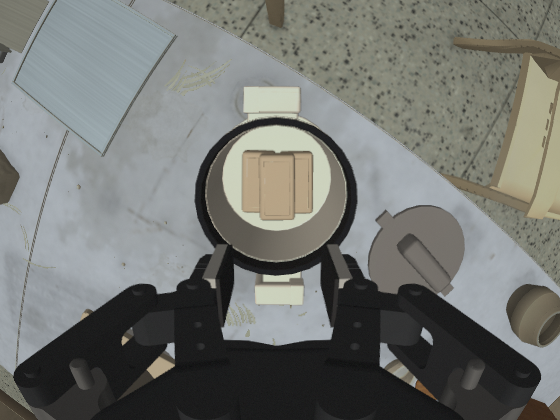

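Request:
send_rows(
  moves=[
    {"wx": 0, "wy": 0, "wz": -8, "tx": 4, "ty": 2.3, "tz": 0, "jaw": 6},
    {"wx": 0, "wy": 0, "wz": -16, "tx": 8, "ty": 4.6, "tz": 0.5, "jaw": 6},
    {"wx": 0, "wy": 0, "wz": -24, "tx": 12, "ty": 7, "tz": 1, "jaw": 6},
    {"wx": 0, "wy": 0, "wz": -32, "tx": 16, "ty": 9, "tz": 1.3, "jaw": 6},
    {"wx": 0, "wy": 0, "wz": -40, "tx": 17.7, "ty": 10.2, "tz": 1.3, "jaw": 6},
    {"wx": 0, "wy": 0, "wz": -46, "tx": 17.7, "ty": 10.2, "tz": 1.3, "jaw": 6},
    {"wx": 0, "wy": 0, "wz": -46, "tx": 17.7, "ty": 10.2, "tz": 1.3, "jaw": 6},
    {"wx": 0, "wy": 0, "wz": -46, "tx": 17.7, "ty": 10.2, "tz": 1.3, "jaw": 6},
  ],
)

```text
t: 32.78
position: [435.1, -246.0, 222.0]
eef_rot: [3.141, 0.0, -0.209]
ft_force: [0.4, 0.7, -0.3]
finger_gap: 60.1
```

Run:
```python
from h import *
st()
c=snap('wrist','w19.png');W=wcloud(c); lidpose(W,439,-245,40,62)
go([439,-244.4,41],-12)
```

```text
t 32.77 pos [ 435.1 -246.   222. ] rot [ 3.141  0.    -0.209] f [ 0.4  0.7 -0.3] gap 60.1 q [ 1.05  0.58 -0.89  1.94  0.57  0.9  -0.34]
bar ((438.34710693359375, -245.7096710205078), (84.40790557861328, 27.287288665771484), 78.18428802490234) [53.04884716 54.50926908]
tx 0.34 ty -0.23 tz 18.10  w 0.0 0.0 0.0
```

View pics/w19.png

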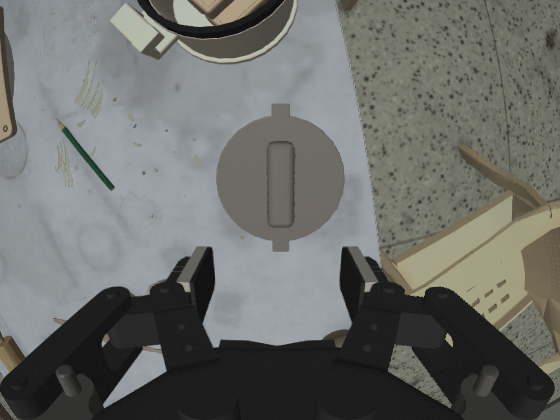

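Request:
send_rows(
  moves=[
    {"wx": 0, "wy": 0, "wz": 0, "tx": 0.3, "ty": -0.2, "tz": 5, "jaw": 6},
    {"wx": 0, "wy": 0, "wz": 0, "tx": 0.3, "ty": -0.2, "tz": 10, "jaw": 5.5},
    {"wx": 0, "wy": 0, "wz": 0, "tx": 0.3, "ty": -0.2, "tz": 14, "jaw": 5},
    {"wx": 0, "wy": 0, "wz": 0, "tx": 0.3, "ty": -0.2, "tz": 17, "jaw": 5},
    {"wx": 0, "wy": 0, "wz": 0, "tx": 0.3, "ty": -0.2, "tz": 17, "jaw": 5},
    {"wx": 0, "wy": 0, "wz": 0, "tx": 0.3, "ty": -0.2, "tz": 17, "jaw": 5},
  ],
)

```text
t: 33.58
position: [439.5, -244.8, 53.0]
eef_rot: [3.141, -0.002, -0.208]
ft_force: [-0.0, 0.2, 0.3]
finger_gap: 50.1
```

Run:
```python
from h import *
st()
go([438.7,-244.6,40.6],-12)
```

```text
t 33.58 pos [ 439.5 -244.8   53. ] rot [ 3.141e+00 -2.000e-03 -2.080e-01] f [-0.   0.2  0.3] gap 50.1 q [ 0.85  0.81 -0.61  2.06  0.9   0.56 -0.62]
tx -0.08 ty -0.00 tz 1.24  w 0.0 -0.1 0.1
```

Request:
send_rows(
  moves=[
    {"wx": 0, "wy": 0, "wz": 0, "tx": -0.1, "ty": 0, "tz": 1.2, "jaw": 5},
    {"wx": 0, "wy": 0, "wz": 0, "tx": -0.1, "ty": 0, "tz": 1.2, "jaw": 4},
    {"wx": 0, "wy": 0, "wz": 0, "tx": -0.1, "ty": 0, "tz": 1.2, "jaw": 3},
    {"wx": 0, "wy": 0, "wz": 0, "tx": -0.1, "ty": 0, "tz": 1.2, "jaw": 2},
    {"wx": 0, "wy": 0, "wz": 0, "tx": -0.1, "ty": 0, "tz": 1.2, "jaw": 2},
    {"wx": 0, "wy": 0, "wz": 0, "tx": -0.1, "ty": 0, "tz": 1.2, "jaw": 2},
    {"wx": 0, "wy": 0, "wz": 0, "tx": -0.1, "ty": 0, "tz": 1.2, "jaw": 2},
  ],
  force=80,
)

```text
t: 34.45
position: [438.2, -245.0, 40.6]
eef_rot: [3.141, -0.002, -0.208]
ft_force: [-0.2, -0.7, 5.2]
finger_gap: 24.8
```

Run:
```python
from h import *
st()
```

```text
t 34.45 pos [ 438.2 -245.    40.6] rot [ 3.141e+00 -2.000e-03 -2.080e-01] f [-0.2 -0.7  5.2] gap 24.8 q [ 0.84  0.83 -0.59  2.06  0.93  0.54 -0.65]
```

Request:
send_rows(
  moves=[
    {"wx": 0, "wy": 0, "wz": 0, "tx": 0, "ty": 0, "tz": -3, "jaw": 2},
    {"wx": 0, "wy": 0, "wz": 0, "tx": 0, "ty": 0, "tz": -7, "jaw": 2},
    {"wx": 0, "wy": 0, "wz": 0, "tx": 0, "ty": 0, "tz": -12, "jaw": 2},
    {"wx": 0, "wy": 0, "wz": 0, "tx": 0, "ty": 0, "tz": -17, "jaw": 2},
    {"wx": 0, "wy": 0, "wz": 0, "tx": 0, "ty": 0, "tz": -19, "jaw": 2},
    {"wx": 0, "wy": 0, "wz": 0, "tx": 0, "ty": 0, "tz": -19, "jaw": 2},
    {"wx": 0, "wy": 0, "wz": 0, "tx": 0, "ty": 0, "tz": -19, "jaw": 2},
  ],
)

```text
t: 35.33
position: [436.2, -244.7, 228.5]
eef_rot: [-3.141, 0.003, -0.208]
ft_force: [0.3, -0.6, -5.4]
finger_gap: 24.2
```

Run:
```python
from h import *
st(); go([426.9,-40.5,230],-12)
```

```text
t 35.33 pos [ 436.2 -244.7  228.5] rot [-3.141e+00  3.000e-03 -2.080e-01] f [ 0.3 -0.6 -5.4] gap 24.2 q [ 1.05  0.57 -0.89  1.93  0.56  0.92 -0.33]
tx -5.13 ty -19.79 tz -0.13  w -0.0 0.2 0.1
```

Request:
send_rows(
  moves=[
    {"wx": 0, "wy": 0, "wz": 0, "tx": -1, "ty": -4, "tz": 0, "jaw": 2},
    {"wx": 0, "wy": 0, "wz": 0, "tx": -2, "ty": -8, "tz": 0, "jaw": 2},
    {"wx": 0, "wy": 0, "wz": 0, "tx": -3, "ty": -12, "tz": 0, "jaw": 2},
    {"wx": 0, "wy": 0, "wz": 0, "tx": -4, "ty": -16, "tz": 0, "jaw": 2},
    {"wx": 0, "wy": 0, "wz": 0, "tx": -5.1, "ty": -19.8, "tz": 0, "jaw": 2},
    {"wx": 0, "wy": 0, "wz": 0, "tx": -5.1, "ty": -19.8, "tz": 0, "jaw": 2},
    {"wx": 0, "wy": 0, "wz": 0, "tx": -5.1, "ty": -19.8, "tz": 0, "jaw": 2},
    {"wx": 0, "wy": 0, "wz": 0, "tx": -5.1, "ty": -19.8, "tz": 0, "jaw": 2},
  ],
)

```text
t: 36.33
position: [428.2, -41.6, 229.3]
eef_rot: [3.141, 0.001, -0.21]
ft_force: [-1.0, -0.3, -5.5]
finger_gap: 24.2
```

Run:
```python
from h import *
st(); go([426.9,-40.5,165],-12)
c=snap('wrist','w20.png');W=wcloud(c)
p0,R0=tool()
m=(np.hypot(W[...,0]-p0[0],W[...,1]-p0[1])<75)&(W[...,2]>p0[2]-30)&(W[...,2]<p0[2]-8)
Q=W[m];I=c['frame'][m];Q=Q[I.max(-1)>70]
print('plate',len(Q),np.median(Q[:,2]))
r=np.hypot(*(Q[:,:2]-p0[:2]).T)
from scipy.optimize import least_squares
h=cv2.convexHull(Q[:,:2].astype(np.float32))[:,0]
f=least_squares(lambda v:np.hypot(h[:,0]-v[0],h[:,1]-v[1])-68,[p0[0],p0[1]],loss='soft_l1');print(f.x,np.round(f.fun,0))
A=np.c_[Q[:,:2]-p0[:2],np.ones(len(Q))];print('tilt',np.linalg.lstsq(A,Q[:,2],rcond=None)[0])
```

```text
t 36.33 pos [428.2 -41.6 229.3] rot [ 3.141e+00  1.000e-03 -2.100e-01] f [-1.  -0.3 -5.5] gap 24.2 q [ 0.69  0.47 -0.92  2.1   0.51  0.82 -0.75]
tx -0.14 ty -0.08 tz 6.43  w 0.0 0.1 -0.0
plate 27983 210.23032546828446
[428.65887683 -35.51538913] [-1. -1. -2. -2. -2. -3. -4. -5. -5.  1.  1.  1.  1.  1.  1.  1. -5. -5.
 -5. -4. -3. -2. -1.  1.  1.  1.  1. -2. -3. -3. -2.  2.  2.  1.  1.  1.]
tilt [-2.27097517e-03  5.24636868e-05  2.10266028e+02]
```

View pics/w20.png

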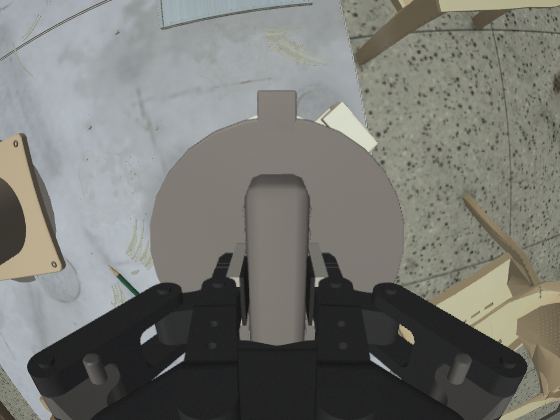

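Request:
send_rows(
  moves=[
    {"wx": 0, "wy": 0, "wz": 0, "tx": -0.1, "ty": -0.1, "tz": 3, "jaw": 2},
    {"wx": 0, "wy": 0, "wz": 0, "tx": -0.1, "ty": -0.1, "tz": 5, "jaw": 2},
    {"wx": 0, "wy": 0, "wz": 0, "tx": -0.1, "ty": -0.1, "tz": 6, "jaw": 2},
    {"wx": 0, "wy": 0, "wz": 0, "tx": -0.1, "ty": -0.1, "tz": 6, "jaw": 2},
    {"wx": 0, "wy": 0, "wz": 0, "tx": -0.1, "ty": -0.1, "tz": 6, "jaw": 2},
  ],
)

```text
t: 37.0
position: [428.4, -39.3, 170.5]
eef_rot: [-3.141, -0.001, -0.208]
ft_force: [0.5, -0.7, -4.1]
finger_gap: 24.4
```

Run:
```python
from h import *
st(); go([426.9,-40.5,145],-12)
```

```text
t 37.0 pos [428.4 -39.3 170.5] rot [-3.141e+00 -1.000e-03 -2.080e-01] f [ 0.5 -0.7 -4.1] gap 24.4 q [ 0.59  0.55 -0.81  2.17  0.65  0.68 -0.88]
tx -0.13 ty 0.15 tz 2.55  w -0.0 -0.1 0.1
```

Request:
send_rows(
  moves=[
    {"wx": 0, "wy": 0, "wz": 0, "tx": -0.1, "ty": 0.1, "tz": 0, "jaw": 2},
    {"wx": 0, "wy": 0, "wz": 0, "tx": -0.1, "ty": 0.1, "tz": 1, "jaw": 2},
    {"wx": 0, "wy": 0, "wz": 0, "tx": -0.1, "ty": 0.1, "tz": 1.8, "jaw": 2},
    {"wx": 0, "wy": 0, "wz": 0, "tx": -0.1, "ty": 0.1, "tz": 2.5, "jaw": 2},
    {"wx": 0, "wy": 0, "wz": 0, "tx": -0.1, "ty": 0.1, "tz": 2.5, "jaw": 2},
  ],
)

```text
t: 37.62
position: [426.2, -39.9, 144.3]
eef_rot: [3.141, 0.001, -0.208]
ft_force: [0.2, -0.1, -5.1]
finger_gap: 24.4
```

Run:
```python
from h import *
st(); go([426.9,-40.5,129.5],-12)
```

```text
t 37.62 pos [426.2 -39.9 144.3] rot [ 3.141e+00  1.000e-03 -2.080e-01] f [ 0.2 -0.1 -5.1] gap 24.4 q [ 0.55  0.59 -0.75  2.19  0.72  0.62 -0.94]
tx 0.09 ty 0.04 tz 1.48  w 0.0 0.1 0.1
```

Request:
send_rows(
  moves=[
    {"wx": 0, "wy": 0, "wz": 0, "tx": 0.1, "ty": 0, "tz": 0.4, "jaw": 2},
    {"wx": 0, "wy": 0, "wz": 0, "tx": 0.1, "ty": 0, "tz": 0.8, "jaw": 2},
    {"wx": 0, "wy": 0, "wz": 0, "tx": 0.1, "ty": 0, "tz": 1.2, "jaw": 2},
    {"wx": 0, "wy": 0, "wz": 0, "tx": 0.1, "ty": 0, "tz": 1.5, "jaw": 2},
    {"wx": 0, "wy": 0, "wz": 0, "tx": 0.1, "ty": 0, "tz": 1.5, "jaw": 2},
    {"wx": 0, "wy": 0, "wz": 0, "tx": 0.1, "ty": 0, "tz": 1.5, "jaw": 2},
  ],
)

```text
t: 38.38
position: [427.9, -40.1, 130.7]
eef_rot: [3.141, -0.001, -0.208]
ft_force: [-3.3, 1.1, 10.3]
finger_gap: 24.5
```

Run:
```python
from h import *
st(); go([426.9,-40.4,129.5],-12)
c=snap('wrist','w21.png');W=wcloud(c);I=c['frame']
m=(np.hypot(W[...,0]-427,W[...,1]+40)<60)&(W[...,2]>95)&(W[...,2]<125)&(I.max(-1)>70)
print(np.percentile(W[m][:,2],[20,50,80]))
```

```text
t 38.38 pos [427.9 -40.1 130.7] rot [ 3.141e+00 -1.000e-03 -2.080e-01] f [-3.3  1.1 10.3] gap 24.5 q [ 0.52  0.61 -0.72  2.2   0.76  0.59 -0.97]
tx -0.09 ty 0.05 tz 0.12  w 0.0 -0.1 0.1
[111.14611503 111.64796525 112.16871499]
```

View pics/w21.png

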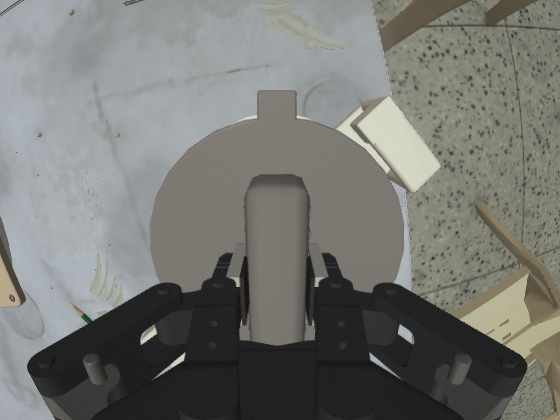

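Request:
send_rows(
  moves=[
    {"wx": 0, "wy": 0, "wz": 0, "tx": -0.1, "ty": 0, "tz": 0.1, "jaw": 2},
    {"wx": 0, "wy": 0, "wz": 0, "tx": -0.1, "ty": 0, "tz": 0.3, "jaw": 2},
    {"wx": 0, "wy": 0, "wz": 0, "tx": -0.1, "ty": 0, "tz": 0.3, "jaw": 2},
    {"wx": 0, "wy": 0, "wz": 0, "tx": -0.1, "ty": 0, "tz": 0.3, "jaw": 2},
  ],
)

```text
t: 38.92
position: [427.8, -40.0, 128.1]
eef_rot: [3.141, -0.003, -0.208]
ft_force: [-1.4, -0.7, 14.0]
finger_gap: 24.9
```

Run:
```python
from h import *
st(); go([426.9,-40.4,128],-57.9)
c=snap('wrist');W=wcloud(c);I=c['frame']
m=(np.hypot(W[...,0]-427,W[...,1]+40)<60)&(W[...,2]>95)&(W[...,2]<125)&(I.max(-1)>70)
print(np.percentile(W[m][:,2],[20,50,80]))
```

```text
t 38.92 pos [427.8 -40.  128.1] rot [ 3.141e+00 -3.000e-03 -2.080e-01] f [-1.4 -0.7 14. ] gap 24.9 q [ 0.52  0.62 -0.71  2.21  0.77  0.58 -0.98]
tx -0.08 ty 0.05 tz 0.01  w -0.0 -0.2 46.0
[108.56647244 109.07673598 109.59670033]
```

Request:
send_rows(
  moves=[
    {"wx": 0, "wy": 0, "wz": 5, "tx": 0, "ty": 0, "tz": 0, "jaw": 2},
    {"wx": 0, "wy": 0, "wz": 10, "tx": 0, "ty": 0, "tz": 0, "jaw": 2},
    {"wx": 0, "wy": 0, "wz": 15, "tx": 0, "ty": 0, "tz": 0, "jaw": 2},
    {"wx": 0, "wy": 0, "wz": 20, "tx": 0, "ty": 0, "tz": 0, "jaw": 2},
    {"wx": 0, "wy": 0, "wz": 24, "tx": 0, "ty": 0, "tz": 0, "jaw": 2},
    {"wx": 0, "wy": 0, "wz": 24, "tx": 0, "ty": 0, "tz": 0, "jaw": 2},
  ],
)

```text
t: 39.72
position: [428.7, -39.5, 128.3]
eef_rot: [-3.139, -0.004, -0.625]
ft_force: [-1.0, 0.6, 12.9]
finger_gap: 24.4
```

Run:
```python
from h import *
st(); print(read_state()['torque']); go([426.9,-40.4,128],-57.9)
c=snap('wrist');W=wcloud(c);I=c['frame']
m=(np.hypot(W[...,0]-427,W[...,1]+40)<60)&(W[...,2]>95)&(W[...,2]<125)&(I.max(-1)>70)
print(np.percentile(W[m][:,2],[20,50,80]))
```

```text
t 39.73 pos [428.7 -39.5 128.3] rot [-3.139 -0.004 -0.625] f [-1.   0.6 12.9] gap 24.4 q [ 0.44  0.59 -0.6   2.21  0.67  0.53 -1.3 ]
[0.11837159 0.48712433 0.17513392]
tx -0.09 ty 0.18 tz 0.03  w -0.2 -0.2 22.1
[108.82271342 109.32718242 109.85068368]
```

Request:
send_rows(
  moves=[
    {"wx": 0, "wy": 0, "wz": 3, "tx": -0.05, "ty": 0.1, "tz": 0, "jaw": 2},
    {"wx": 0, "wy": 0, "wz": 7, "tx": -0.1, "ty": 0.2, "tz": 0, "jaw": 2},
    {"wx": 0, "wy": 0, "wz": 11, "tx": -0.1, "ty": 0.2, "tz": 0, "jaw": 2},
    {"wx": 0, "wy": 0, "wz": 15, "tx": -0.1, "ty": 0.2, "tz": 0, "jaw": 2},
    {"wx": 0, "wy": 0, "wz": 18, "tx": -0.1, "ty": 0.2, "tz": 0, "jaw": 2},
    {"wx": 0, "wy": 0, "wz": 18, "tx": -0.1, "ty": 0.2, "tz": 0, "jaw": 2},
  ],
)

```text
t: 40.52
position: [427.1, -40.6, 128.4]
eef_rot: [-3.138, -0.004, -0.939]
ft_force: [-0.3, 0.2, 12.8]
finger_gap: 24.7
```

Run:
```python
from h import *
st(); print(read_state()['torque']); go([426.9,-40.4,128],-57.9)
c=snap('wrist','w22.png');W=wcloud(c);I=c['frame']
m=(np.hypot(W[...,0]-427,W[...,1]+40)<60)&(W[...,2]>95)&(W[...,2]<125)&(I.max(-1)>70)
print(np.percentile(W[m][:,2],[20,50,80]))
```

```text
t 40.52 pos [427.1 -40.6 128.4] rot [-3.138 -0.004 -0.939] f [-0.3  0.2 12.8] gap 24.7 q [ 0.39  0.57 -0.51  2.21  0.59  0.49 -1.53]
[0.12850506 0.3137926  0.34531049]
tx -0.02 ty 0.00 tz 0.04  w -0.2 -0.2 4.1
[108.89087259 109.40033287 109.92234052]
```

View pics/w22.png

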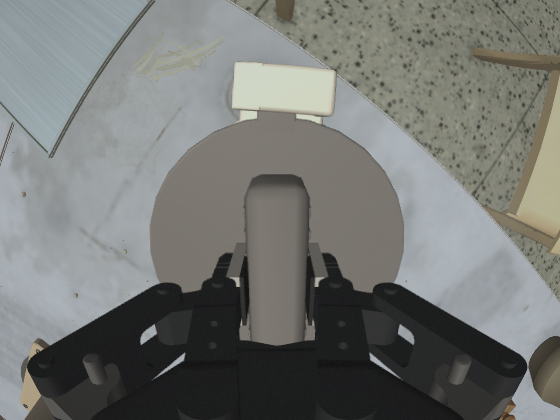

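Request:
send_rows(
  moves=[
    {"wx": 0, "wy": 0, "wz": 2, "tx": 0, "ty": 0, "tz": 0, "jaw": 2},
    {"wx": 0, "wy": 0, "wz": 4, "tx": 0, "ty": 0, "tz": 0, "jaw": 2},
    {"wx": 0, "wy": 0, "wz": 4.2, "tx": 0, "ty": 0, "tz": 0, "jaw": 2},
    {"wx": 0, "wy": 0, "wz": 4.2, "tx": 0, "ty": 0, "tz": 0, "jaw": 2},
  ],
)

```text
t: 41.08
position: [427.0, -40.6, 128.4]
eef_rot: [-3.137, -0.003, -1.011]
ft_force: [-0.1, 0.7, 13.5]
finger_gap: 24.6
```

Run:
```python
from h import *
st(); print(read_state()['torque']); go([426.9,-40.4,138.5],-57.9)
```

```text
t 41.08 pos [427.  -40.6 128.4] rot [-3.137e+00 -3.000e-03 -1.011e+00] f [-0.1  0.7 13.5] gap 24.6 q [ 0.37  0.56 -0.49  2.21  0.57  0.48 -1.58]
[0.10744709 0.33321046 0.60057153]
tx -0.02 ty -0.00 tz -1.01  w -0.2 -0.2 -0.0
```

Request:
send_rows(
  moves=[
    {"wx": 0, "wy": 0, "wz": 0, "tx": 0, "ty": 0, "tz": -0.3, "jaw": 2},
    {"wx": 0, "wy": 0, "wz": 0, "tx": 0, "ty": 0, "tz": -0.6, "jaw": 2},
    {"wx": 0, "wy": 0, "wz": 0, "tx": 0, "ty": 0, "tz": -0.9, "jaw": 2},
    {"wx": 0, "wy": 0, "wz": 0, "tx": 0, "ty": 0, "tz": -1, "jaw": 2},
    {"wx": 0, "wy": 0, "wz": 0, "tx": 0, "ty": 0, "tz": -1, "jaw": 2},
  ],
)

```text
t: 41.7
position: [426.5, -40.8, 137.4]
eef_rot: [-3.138, -0.001, -1.014]
ft_force: [4.3, 0.6, 2.4]
finger_gap: 24.2
```

Run:
```python
from h import *
st()
c=snap('wrist','w23.png');W=wcloud(c);I=c['frame']
m=(np.hypot(W[...,0]-427,W[...,1]+40)<60)&(W[...,2]>95)&(W[...,2]<130)&(I.max(-1)>70)
print(np.percentile(W[m][:,2],[20,50,80]))
```

```text
t 41.7 pos [426.5 -40.8 137.4] rot [-3.138e+00 -1.000e-03 -1.014e+00] f [4.3 0.6 2.4] gap 24.2 q [ 0.39  0.55 -0.51  2.21  0.55  0.51 -1.56]
[117.8521566  118.36523686 118.88328915]
```

Release gently and back off.

Request:
send_rows(
  moves=[
    {"wx": 0, "wy": 0, "wz": 0, "tx": 0, "ty": 0, "tz": -0.1, "jaw": 3.2},
    {"wx": 0, "wy": 0, "wz": 0, "tx": 0, "ty": 0, "tz": -0.1, "jaw": 5},
    {"wx": 0, "wy": 0, "wz": 0, "tx": 0, "ty": 0, "tz": -0.1, "jaw": 5},
    {"wx": 0, "wy": 0, "wz": 0, "tx": 0, "ty": 0, "tz": -3, "jaw": 5},
    {"wx": 0, "wy": 0, "wz": 0, "tx": 0, "ty": 0, "tz": -7, "jaw": 6},
    {"wx": 0, "wy": 0, "wz": 0, "tx": 0, "ty": 0, "tz": -12, "jaw": 6},
    {"wx": 0, "wy": 0, "wz": 0, "tx": 0, "ty": 0, "tz": -16, "jaw": 6},
    {"wx": 0, "wy": 0, "wz": 0, "tx": 0, "ty": 0, "tz": -16, "jaw": 6},
  ],
)

```text
t: 42.75
position: [425.9, -41.1, 299.2]
eef_rot: [-3.138, -0.004, -1.015]
ft_force: [0.6, -0.3, -0.6]
finger_gap: 60.2
```

Run:
```python
from h import *
st()
c=snap('wrist','w24.png');W=wcloud(c);I=c['frame']
lidpose(W,427,-40,139,165)
m=(np.hypot(W[...,0]-427,W[...,1]+40)<64)&(W[...,2]>95)&(W[...,2]<132)&(I.max(-1)>70)
Q=W[m];print(np.percentile(Q[:,2],[20,50,80]));A=np.c_[Q[:,:2]-[427,-40],np.ones(len(Q))];print('tilt',np.linalg.lstsq(A,Q[:,2],rcond=None)[0])
c=snap('side');cv2.imwrite('pics/s24.png',cv2.resize(c['frame'][120:240,200:360,::-1],None,fx=5,fy=5))
```

```text
t 42.75 pos [425.9 -41.1 299.2] rot [-3.138 -0.004 -1.015] f [ 0.6 -0.3 -0.6] gap 60.2 q [ 0.61  0.3  -0.74  2.01  0.25  0.92 -1.28]
bar ((426.7566223144531, -40.5885009765625), (82.34761047363281, 27.40321159362793), 31.98052406311035) [151.59715881 153.09897711]
[119.57260363 120.16519388 120.76922129]
tilt [ 4.78511172e-04 -4.24450570e-04  1.20169878e+02]
```

View pics/w24.png

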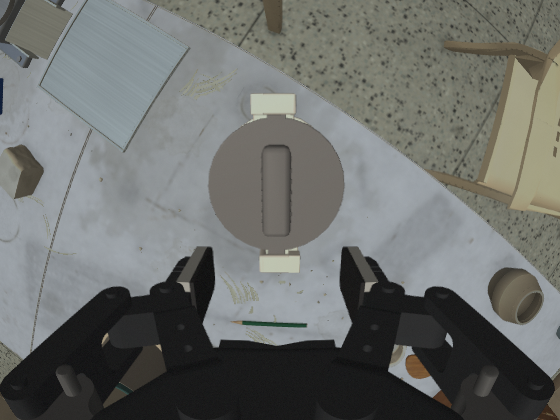

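View pics/s24.png

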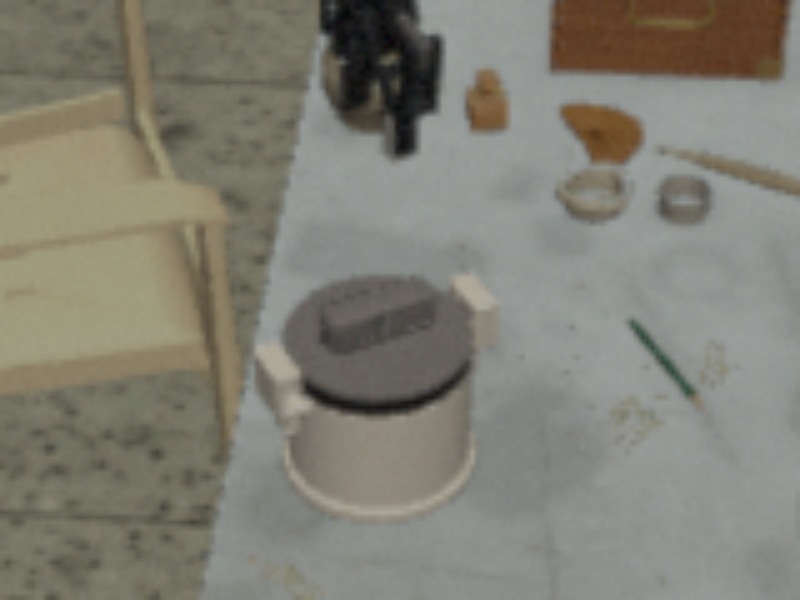

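Run:
```python
from h import *
c=snap('side','s25.png'); st(); print(ticket.hand_in())
```

```text
t 42.9 pos [423.6 -41.4 296. ] rot [ 3.140e+00  1.000e-03 -1.015e+00] f [ 0.4  0.1 -0.9] gap 60.0 q [ 0.61  0.3  -0.74  2.01  0.25  0.92 -1.28]
the job is handed in; nothing more can be done
None
```

View pics/s25.png

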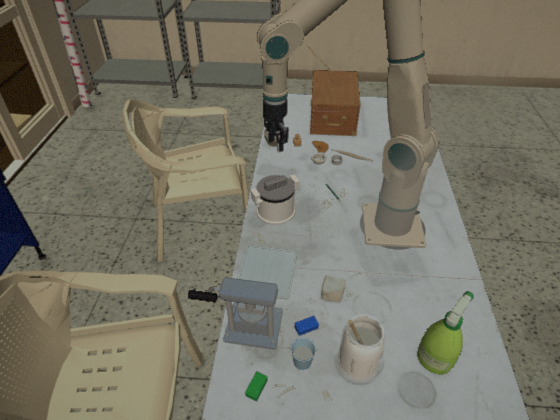

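The job is done and handed in at t ≈ 43 s: all three cakes are in the canister and the lid is locked back on. I opened the lid pressed down 10.5 mm at about 13 N and turned it 0.8 rad counter-clockwise. It then lay flat on the table while I moved the cakes. To close it I pressed to about 14 N, turned it clockwise to the mouth's x axis and let it rise.

**Lid check:** The last images show the lid as it was at the start. The bar is at (426.8, -40.6) mm and 32.0°, its top is at z = 153 mm, and the plate is level at 120 mm.

**Other things in the scene:** The tray is empty, and I never worked near the pot, stamp, bowl or the blue and green blocks. The gripper was clear of everything at hand-in.

**What went less smoothly:**
- The gripper touched the seal ring lightly (up to about 11 N) while lowering the first two cakes. I backed off and let them drop a few centimetres; both landed flat, side by side, and the third lies on top of them.
- The lid centre drifted about 2 mm part-way through the closing turn. I corrected it with almost no side force.

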